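# Load lapped end covers into the covered tray with the lifter

### The arm

A 6-joint arm with a two-finger parallel gripper is mounted at the origin on a cart in front of the work surface, level with it; the furniture and walls round the work are solid. World frame = base frame: x ahead of the robot, y to its left, z up, the work surface at z = 0. Lengths are in m, angles in rad, forces in N, time in s.
With the tool pointing down it reaches from about 0.3 to 0.775 m from the base axis. Payload 14.6 kg.
Tool frame: the origin (TCP) lies between the finger pads; the fingertips stand 19 mm ahead of it and the grasp point (between the pads) is the TCP; z points along the fingers, y is the line along which they close (so a half turn about z gives the same grasp; the last joint's range is limited). The gripper opens to 85 mm and grips with 20 to 120 N. Pads are 22 mm wide; open, the fingers measure 114 mm over their backs; the gripper's body (76 mm by 85 mm) begins 54 mm behind the grasp point. The pads swing forward as they close: fully open they stand 13 mm farther back than shut.
Start: joints at [1.114, 0.3, 1.521, -0, 1.321, -0.067], TCP at [0.209, 0.509, 0.25] pointing down, gripper open.
Joint ranges: [-3.03, 3.03], [-0.79, 2.21], [0.23, 2.52], [-1.04, 4.18], [0, 3.07], [-2.55, 2.55]. Speed limits (rad/s): [2.22, 2.22, 2.57, 3.14, 3.14, 3.14].

### API

Orientations are given as a rotation vector (axis times angle).
In Python, from plant import ctrl gives the robot as it stands.
- The arm moves only by the shell command python3 -m pendant 'ROWS'. ROWS is JSON, a list of rows, each a list of 7 numbers: the shift along the tool's x, y, z in mm, then the turn, a rotation vector about the tool's x, y, z in degrees, then the opening, from 0 (shut) to 1 (fully open). In form: [[tx, ty, tz, ax, ay, az, gripper], ...]. A call has exactly 8 rows; each row is the pose to reach, as a shift and turn from the pose commanded when the call began, along the tool's axes at that moment; what a row does not reach only later rows make up. A row lasts 1/10 s, in which the tool goes at most 50 mm and 8.59 degrees, less where a joint would pass 70% of its speed; a pose out of reach is approached as far as the arm can. A call with a gripper value outside its range is refused whole. The fingers move at their own pace and stop on an object; the grip force is fixed at half the most. Time passes only in rows, so rows that repeat a pose let the fingers close, or fill a call up. It gives the time, the measured TCP pose, the force, the opening and the grip force at its end, in the units of the state.
- ctrl.read_state(): the state, without advancing time (a new reading comes with each control period).
- ctrl.snapshot(name): name is "side" or "top" or "wrist"; returns the picture (420x560x3 uint8, red, green, blue); there is no depth.
- ctrl.camera_model(name): a dict with "camera_matrix" (3x3 intrinsics, pixels), "rvec" (rotation vector, rad) and "tvec" (3), from world to camera coordinates, as OpenCV has them. Camera axes: x right, y down, z forward; pixel columns grow to the right and rows downward; lengths in m; the calibration is good to about 2 mm. A picture is of the moment at which its call begins: read the wrist's pose just before it. camera_model takes no time and is no camera call; for the wrist camera it gives the pose at the moment of the call.
- ctrl.close_job(): hands the job in; it is judged then, once.
The state is a dict: "time_s": time; "qpos": joint angles; "qvel": joint speeds; "joint_torque": joint torques, N m; "eef_pos": TCP position; "tcp_rot": TCP orientation; "force": force on the tool from outside, world axes, zero at the start; "wrist_torque": the same for the moment, N m; "grip_width": opening from 0.0 (shut) to 1.0 (fully open); "grip_force": force on a finger pad.
Only numpy, scipy, OpenCV 4.12 (cv2) and the standard library are available. Lean on these libraries where they do the work, as an engineer would, in place of code of your own. Each camera call takes 0.05 s, during which the arm holds its last target. There are 200 camera calls.

### The job

Press the red tab of the blue tray to tip its clear cover fully up, then use the wooden-handled lifter to slide its blade under each bare metal disc lying in front of the back stop, carry it over and tip it into the tray so that it lies flat on the tray floor or on another disc. When all the discs are in, put the lifter back standing on its green patch and close the cover fully. The discs are freshly lapped: never touch them with the fingers, and leave the other things on the bench where they are.

Things in the scene. Friction and masses are not known exactly. Their poses are not given: they have to be found in the camera images.
- disc_1: bare aluminium disc (bearing end cover) flat on the bench near the back stop, 78 mm across, 7 mm thick, 70 to 120 g. Underside 66 mm across; a bevel widens it to 78 mm at 4 mm height, so a blade held on the bench gets under it once the back stop blocks it. Slippery (friction 0.3). Origin: centre of underside. Absent (None) in some starts
- disc_2: bare aluminium disc (bearing end cover) flat on the bench near the back stop, 78 mm across, 7 mm thick, 70 to 120 g. Underside 66 mm across; a bevel widens it to 78 mm at 4 mm height, so a blade held on the bench gets under it once the back stop blocks it. Slippery (friction 0.3). Origin: centre of underside. Absent (None) in some starts
- disc_3: bare aluminium disc (bearing end cover) flat on the bench near the back stop, 78 mm across, 7 mm thick, 70 to 120 g. Underside 66 mm across; a bevel widens it to 78 mm at 4 mm height, so a blade held on the bench gets under it once the back stop blocks it. Slippery (friction 0.3). Origin: centre of underside. Absent (None) in some starts
- lifter: lifter, 220 g, standing by itself: polished steel blade, leaning wooden handle. Origin on the bench under the heel, x to the blade tip, z up. Blade 66 mm wide, 1.4 mm thick, slopes from the heel (x=0, top 7 mm up) to the tip (x=90). A shallow V of 19 mm high heel walls at x=0 to 8 backs the disc; heel reaches x=-20. A disc slides off when the blade slopes over some 25 degrees
- back_stop: fixed aluminium bar on the bench, 22 mm thick, 20 mm high; the discs are pushed against it. Origin on the bench, in the plane of its front face; x points away from the discs (discs lie at x<0); the bar reaches from y=-190 to y=+170 mm
- tray: fixed blue tray, 150 (x) by 190 mm (y), slippery floor 5 mm above the bench. Origin: centre of underside; x points from its low front wall (14 mm high, x=-75, robot's side) to the back wall (x=75). Back and side walls 36 mm high, 4 mm thick; sides drop to 14 mm in the front 30 mm. The cover's hinge line runs along x on the +y side at y=102, z=44 mm
- cover (a joint): angle (rad) of the tray's clear rocker cover (105 mm along x, centred at tray x=15 mm, 198 mm from hinge to edge): 0 closed and level, 44 mm above the bench; 1.2 fully up. Red tab and cover are one rigid rocker: press the tab down to tip the cover up, press its free edge down to close. The hinge is stiff and stays where left; the tab needs about 5 N
- tab_tip (a point): end of the red tab, 50 mm wide (along tray x), 4 mm thick, standing out on the +y side of the hinge; 56 mm from the hinge line, 40 degrees above level when the cover is closed, 29 degrees below level when fully open
- cover_edge (a point): middle of the cover's free edge, 198 mm from the hinge line; cover 3 mm thick
- mat: thin green parking patch painted on the bench, 130 by 110 mm, on which the lifter stands at the start. Origin: its centre; x along its long side, away from the robot
- spanner: open-ended spanner 151 mm long, lying flat; bystander, leave alone. Origin: centre of its underside
- micrometer: green-framed micrometer 129 mm long, lying flat; bystander, leave alone. Origin: centre of its underside
- brush: brush with wooden handle, 165 mm long, lying flat; bystander, leave alone. Origin: centre of its underside
- master_ring: black and grey ring, 62 mm across, 18 mm high; bystander, leave alone. Origin: centre of its underside
- ball_bearing: steel ball bearing, 47 mm across, 14 mm high; bystander, leave alone. Origin: centre of its underside
- lifter_grip (a point): middle of the lifter's grip, at (-22, 0, 83) mm in its frame. The handle leans back 15 degrees from vertical (towards the lifter's -x); its wooden part is 75 mm long, 24 mm deep and 14 mm thick along the lifter's y (pinch it so), and reaches 32 mm above this point along the handle
- lifter_tip (a point): middle of the blade's front edge, at (90, 0, 0) mm in the lifter's frame
Mind the look-alikes: they are no part of the job. Leave any orange look-alike of the disc_3 alone.

How it is judged:
On the way, in this order (a step that is already met when the one before it is completed fails the run):
1. the cover is tipped up (more than 0.9 rad) (value of joint cover above 0.9 rad), for 0.2 s.
2. every disc lies in the tray while the cover is up (x of disc_1 in the frame of tray between -0.037 and 0.037 m and y of disc_1 in the frame of tray between -0.057 and 0.057 m and z of disc_1 in the frame of tray between 0 and 0.026 m and (angle between disc_1's own z axis and vertical below 0.35 rad or angle between disc_1's own z axis and vertical above 2.79 rad) and x of disc_2 in the frame of tray between -0.037 and 0.037 m and y of disc_2 in the frame of tray between -0.057 and 0.057 m and z of disc_2 in the frame of tray between 0 and 0.026 m and (angle between disc_2's own z axis and vertical below 0.35 rad or angle between disc_2's own z axis and vertical above 2.79 rad) and x of disc_3 in the frame of tray between -0.037 and 0.037 m and y of disc_3 in the frame of tray between -0.057 and 0.057 m and z of disc_3 in the frame of tray between 0 and 0.026 m and (angle between disc_3's own z axis and vertical below 0.35 rad or angle between disc_3's own z axis and vertical above 2.79 rad) and value of joint cover above 0.7 rad), for 0.2 s.
3. the lifter stands on its patch and the cover is closed (value of joint cover below 0.06 rad and horizontal distance between lifter and mat below 0.065 m), for 0.2 s.
At the end, for the whole second after the job is handed in: Every disc lies in the tray (centre within 37 mm in x and 57 mm in y of the tray's, underside under 26 mm above the bench, within 0.35 rad of level); cover below 0.06 rad; lifter upright on the bench, origin within 65 mm of the patch's centre; all at rest (all of step 3 and x of disc_1 in the frame of tray between -0.037 and 0.037 m and y of disc_1 in the frame of tray between -0.057 and 0.057 m and z of disc_1 in the frame of tray between 0 and 0.026 m and (angle between disc_1's own z axis and vertical below 0.35 rad or angle between disc_1's own z axis and vertical above 2.79 rad) and x of disc_2 in the frame of tray between -0.037 and 0.037 m and y of disc_2 in the frame of tray between -0.057 and 0.057 m and z of disc_2 in the frame of tray between 0 and 0.026 m and (angle between disc_2's own z axis and vertical below 0.35 rad or angle between disc_2's own z axis and vertical above 2.79 rad) and x of disc_3 in the frame of tray between -0.037 and 0.037 m and y of disc_3 in the frame of tray between -0.057 and 0.057 m and z of disc_3 in the frame of tray between 0 and 0.026 m and (angle between disc_3's own z axis and vertical below 0.35 rad or angle between disc_3's own z axis and vertical above 2.79 rad) and angle between lifter's own z axis and vertical below 0.1 rad and height (world z) of lifter below 0.006 m and linear speed of each of disc_1, disc_2, disc_3, lifter below 0.03 m/s); the robot touches nothing.
It fails at once if fingers touch a disc (more than 1 N) (contact force between the fingers and disc_1 above 1 N or contact force between the fingers and disc_2 above 1 N or contact force between the fingers and disc_3 above 1 N).
It fails at once if a bystander is moved by more than 30 mm (distance of any of spanner, micrometer, brush, master_ring, ball_bearing from where it was at the start of the episode above 0.03 m).
Of disc_1, disc_2, disc_3 only 2 to 3 are there at a start; the rules pass over those that are not, and their reading is None.
At some moment in a run one of disc_1, disc_2, disc_3 may be knocked a few centimetres aside while the robot is not near it.
It also fails if it takes over 210 s, if anything falls off the work surface, if the arm or the gripper's body presses on something with over 40 N, if the wrist force passes 120 N, or if a joint passes its speed limit or range.

## Working session

There is one attempt and no reset: what is moved stays moved. The work goes in short steps, Python scripts to look and compute and a shell command to move; the robot and the scene stay as the last step left them, time stands still between calls to the robot, and variables do not carry over. Pictures are saved under pics/ and viewed, at most 14 in all, crops included, and the job is handed in when it is done.

```bash
ls; mkdir -p pics; cat > h.py <<'E'
import numpy as np, cv2, json
from plant import ctrl
from scipy.spatial.transform import Rotation as R
def snap(n,f,crop=None,s=1):
    im=ctrl.snapshot(n)[:,:,::-1].copy()
    cv2.imwrite('pics/raw_'+f,im)
    if crop: im=im[crop[1]:crop[3],crop[0]:crop[2]]
    if s!=1: im=cv2.resize(im,None,fx=s,fy=s,interpolation=cv2.INTER_CUBIC)
    cv2.imwrite('pics/'+f,im)
def px2w(n,uv,z=0):
    c=ctrl.camera_model(n);K=np.array(c['camera_matrix']);Rm=cv2.Rodrigues(np.array(c['rvec'],float))[0];t=np.array(c['tvec'],float).ravel()
    o=-Rm.T@t;d=Rm.T@np.linalg.inv(K)@np.array([*uv,1.]);return o+d*(z-o[2])/d[2]
def w2px(n,p):
    c=ctrl.camera_model(n);return cv2.projectPoints(np.array(p,float).reshape(-1,1,3),np.array(c['rvec'],float),np.array(c['tvec'],float),np.array(c['camera_matrix'],float),None)[0].reshape(-1,2)
def pose():
    s=ctrl.read_state();return np.array(s['eef_pos']),R.from_rotvec(s['tcp_rot'])
def togo(p,r=None):
    "shift mm, turn deg in tool axes for world target"
    p0,r0=pose();d=r0.inv().apply(np.array(p)-p0)*1000
    a=(r0.inv()*r).as_rotvec(degrees=True) if r is not None else np.zeros(3)
    return np.round(d,1),np.round(a,1)
E
python3 - <<'E'
from h import *
snap('top','top1.png',s=1.42);snap('side','side1.png',s=1.42)
s=ctrl.read_state();print(s)
for n in('top','side'):
    c=ctrl.camera_model(n);print(n,c)
E
```

```text
pics
{'time_s': 0.1, 'qpos': array([ 1.11441807e+00,  3.00400459e-01,  1.52149142e+00,  1.83766611e-05,
        1.32067680e+00, -6.66048921e-02]), 'qvel': array([ 0.00101439, -0.00197587, -0.0005159 ,  0.00013641,  0.00051745,
       -0.00049749]), 'joint_torque': array([-5.36025982e-05, -5.44379675e+01, -3.62367511e+01, -1.54299159e-04,
        3.06609036e-03, -5.54076303e-05]), 'eef_pos': array([0.2089129 , 0.5085901 , 0.24979798]), 'tcp_rot': array([-6.08341032e-01, -3.08185497e+00,  1.47366415e-03]), 'force': array([ 0.0640416 ,  0.06763418, -0.0212353 ]), 'wrist_torque': array([ 0.02681582, -0.00484736, -0.02070186]), 'grip_force': 0.0, 'grip_width': 0.9994591329917625}
top {'camera_matrix': array([[396.16265302,   0.        , 272.25909229],
       [  0.        , 396.16265302, 211.7579538 ],
       [  0.        ,   0.        ,   1.        ]]), 'rvec': array([ 1.9965345 , -2.23048736,  0.23641125]), 'tvec': array([0.09866698, 0.52266003, 0.97599822])}
side {'camera_matrix': array([[433.67982523,   0.        , 273.05235703],
       [  0.        , 433.67982523, 213.15972769],
       [  0.        ,   0.        ,   1.        ]]), 'rvec': array([ 0.68040771, -2.23073149,  1.51836374]), 'tvec': array([0.4558795 , 0.16204867, 1.21682887])}
```

View pics/top1.png

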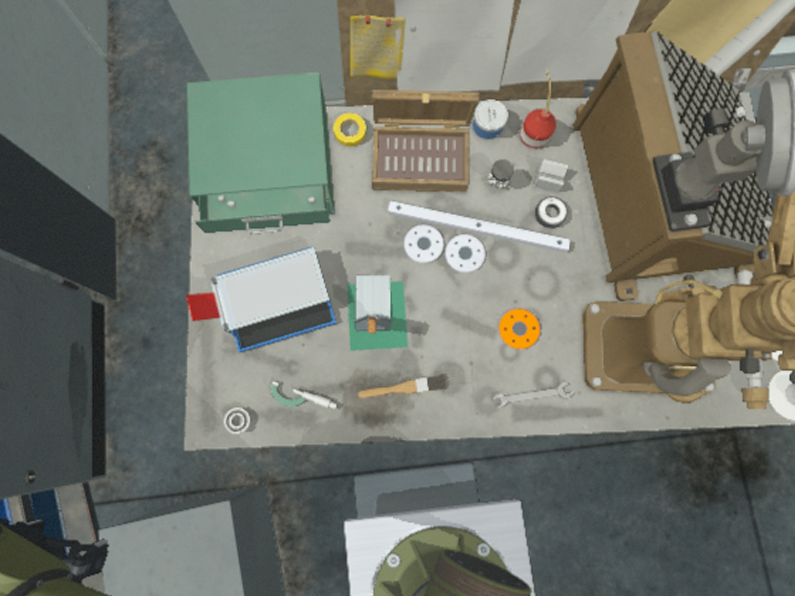

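View pics/side1.png

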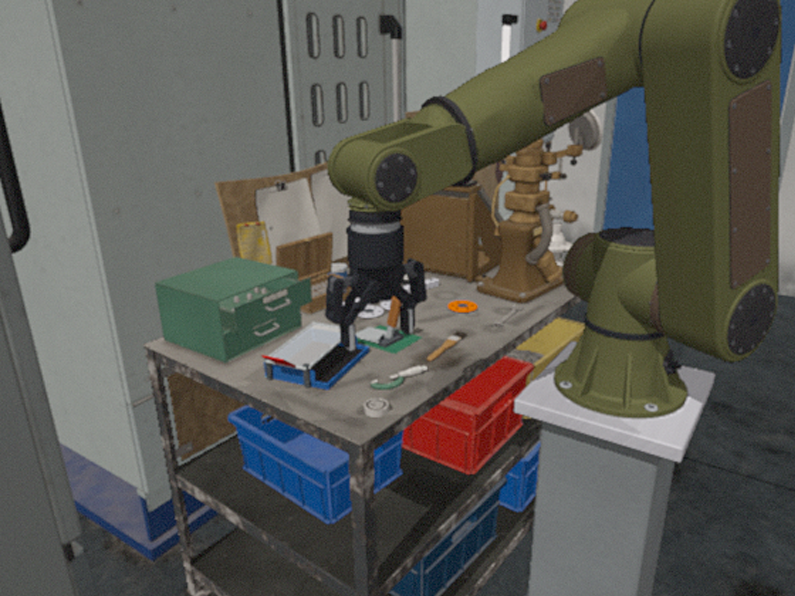

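The top view shows two bare discs at (424,244) and (465,253). Look-alikes are the orange disc (519,328), the ring (552,212), the ball bearing (237,420) and the yellow ring (349,128). The tray is at (275,300) with its red tab at (203,306). The lifter stands on the green patch at (373,305). I choose the two white-grey discs in front of the bar. A close crop will check that.

```bash
python3 - <<'E'
from h import *
im=cv2.imread('pics/raw_top1.png')
c=im[135:265,128:418];cv2.imwrite('pics/crop1.png',cv2.resize(c,(798,358),interpolation=cv2.INTER_CUBIC))
E
```

```text
(no output)
```

View pics/crop1.png

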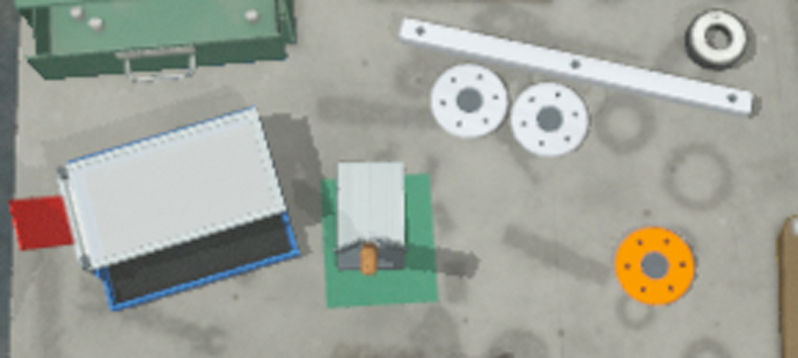

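```bash
python3 - <<'E'
from h import *
f=lambda u,v,z:np.round(px2w('top',(128+u/2.752-.3,135+v/2.752-.3),z)*1000,1)
for n,u,v,z in [('A',469,101,.007),('B',549,119,.007),('stopFL',400,40,.02),('stopFR',750,115,.02),('stopBL',403,18,.02),('stopBR',756,95,.02),
 ('trFL',113,310,.014),('trFR',300,252,.014),('covBR',254,108,.044),('covFR',285,212,.044),('covBL',68,160,.044),('covFL',100,268,.044),
 ('tab1',10,202,.08),('tab2',21,250,.08),('m1',321,174,0),('m2',430,172,0),('m3',438,303,0),('m4',327,308,0),
 ('tipL',337,163,.0),('tipR',404,163,.0),('heelL',338,270,.007),('heelR',404,270,.007),('handtop',369,246,.11),('orange',655,266,.007),('ring',716,38,.018)]:print(n,f(u,v,z))
E
```

```text
A [646.9 -45.2   7. ]
B [ 619.1 -123.1    7. ]
stopFL [714.5  17.6  20. ]
stopFR [ 597.5 -320.7   20. ]
stopBL [737.7  12.   20. ]
stopBR [ 617.4 -330.4   20. ]
trFL [473.3 323.3  14. ]
trFR [509.9 138.7  14. ]
covBR [651.3 168.1  44. ]
covFR [544.6 147.3  44. ]
covBL [618.8 350.9  44. ]
covFL [510.  325.9  44. ]
tab1 [574.  395.9  80. ]
tab2 [527.8 387.6  80. ]
m1 [589.3 111.4   0. ]
m2 [579.3   2.3   0. ]
m3 [447.1  10.    0. ]
m4 [454.2 118.5   0. ]
tipL [598.9  94.3   0. ]
tipR [591.5  27.3   0. ]
heelL [489.3 103.8   7. ]
heelR [482.2  39.6   7. ]
handtop [490.9  70.6 110. ]
orange [ 459.  -205.5    7. ]
ring [ 682.2 -301.6   18. ]
```

The crop confirms it. The discs are bare metal with holes at crop (469,101) and (549,119), and the orange look-alike at (655,266) stays put. I'll start with the tab.

```bash
cat >> h.py <<'E'
def down(yaw,pitch=0):
    "tool pointing down, tool y along lifter +y when lifter heads along yaw(deg); pitch: gripper leans back by pitch (lifter handle 15)"
    y=np.deg2rad(yaw);f=np.array([np.cos(y),np.sin(y),0]);p=np.deg2rad(pitch)
    z=f*np.sin(p)-np.array([0,0,1])*np.cos(p);l=np.array([-np.sin(y),np.cos(y),0])
    return R.from_matrix(np.c_[np.cross(l,z),l,z])
E
python3 -c "
from h import *
print(togo([.552,.388,.25],down(-5.7)))"; python3 -m pendant 2>&1 '' | tail -3
```

```text
(array([-3.632e+02,  1.880e+01, -3.000e-01]), array([ -0.1,  -0. , -16.6]))
invalid input: not JSON, or not a number
```

```bash
python3 -m pendant '[[-45,2,0,0,0,-2,0],[-90,4,0,0,0,-4,0],[-135,6,0,0,0,-6,0],[-180,9,0,0,0,-8,0],[-225,11,0,0,0,-10,0],[-270,14,0,0,0,-12,0],[-315,16,0,0,0,-14,0],[-363,19,0,0,0,-16.6,0]]'
python3 -m pendant '[[0,0,20,0,0,0,0],[0,0,50,0,0,0,0],[0,0,80,0,0,0,0],[0,0,110,0,0,0,0],[0,0,125,0,0,0,0],[0,0,130,0,0,0,0],[0,0,130,0,0,0,0],[0,0,130,0,0,0,0]]'
python3 -c "
from h import *
print(togo([.552,.388,.12],down(-5.7)))"
```

```text
time_s: 0.9
eef_pos: [0.5534, 0.3875, 0.2499]
tcp_rot: [-0.154, -3.137, 0.001]
force: [-0.5, 0.4, 0.8]
grip_width: -0.004
grip_force: 0.0
time_s: 1.7
eef_pos: [0.5525, 0.3887, 0.1219]
tcp_rot: [0.157, 3.136, 0.002]
force: [-0.4, 0.3, 0.7]
grip_width: 0.0
grip_force: 0.0
(array([ 0.4, -0.8,  1.9]), array([ 0.1,  0.1, -0. ]))
```

```bash
python3 -m pendant '[[0,0,10,0,0,0,0],[0,0,20,0,0,0,0],[0,0,28,0,0,0,0],[0,0,36,0,0,0,0],[0,0,44,0,0,0,0],[0,0,52,0,0,0,0],[0,0,60,0,0,0,0],[0,0,60,0,0,0,0]]'
python3 -m pendant '[[0,0,3,0,0,0,0],[0,0,6,0,0,0,0],[0,0,9,0,0,0,0],[0,0,9,0,0,0,0],[0,0,9,0,0,0,0],[0,0,9,0,0,0,0],[0,0,9,0,0,0,0],[0,0,9,0,0,0,0]]'
python3 -c "
from h import *
snap('side','s2.png',(150,180,420,330),2.9)"
```

```text
time_s: 2.5
eef_pos: [0.5518, 0.3885, 0.0593]
tcp_rot: [-0.157, -3.137, 0.0]
force: [-0.1, 0.4, -0.0]
grip_width: 0.0
grip_force: 0.1
time_s: 3.3
eef_pos: [0.5521, 0.3884, 0.0514]
tcp_rot: [0.157, 3.137, 0.0]
force: [2.9, -0.3, 3.4]
grip_width: 0.007
grip_force: 1.6
```

View pics/s2.png

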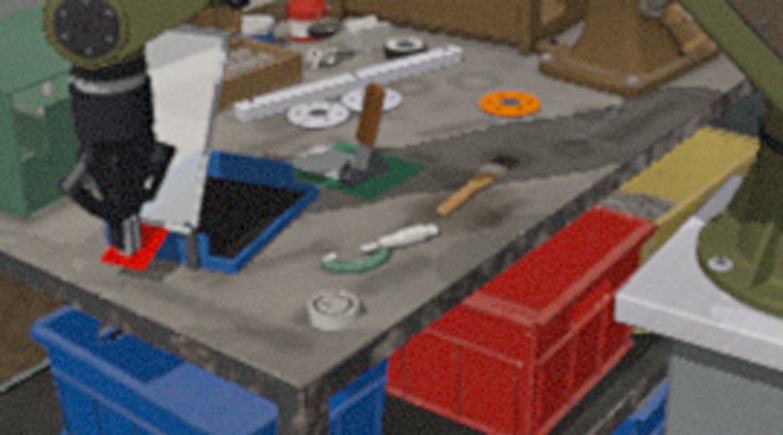

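The cover is nearly upright at (180,130), with the tab under the fingers at (130,245). I'll press a little further to the stop.

```bash
python3 -m pendant '[[0,0,2,0,0,0,0],[0,0,4,0,0,0,0],[0,0,6,0,0,0,0],[0,0,6,0,0,0,0],[0,0,6,0,0,0,0],[0,0,6,0,0,0,0],[0,0,6,0,0,0,0],[0,0,6,0,0,0,0]]'
```

```text
time_s: 4.15
eef_pos: [0.5524, 0.3891, 0.0467]
tcp_rot: [0.157, 3.136, 0.003]
force: [-0.9, 1.0, 11.8]
grip_width: -0.001
grip_force: 5.7
```

```bash
python3 -m pendant '[[0,0,-40,0,0,0,0],[0,0,-80,0,0,0,0],[0,0,-120,0,0,0,0],[0,0,-160,0,0,0,0],[0,0,-200,0,0,0,0],[0,0,-240,0,0,0,0],[0,0,-270,0,0,0,0],[0,0,-270,0,0,0,0]]'
python3 -c "
from h import *
r=down(-5.7,15);z=r.as_matrix()[:,2];g=np.array([.4838,.0719,.083])
print(togo(g-z*.12,r),g-z*.12)"
```

```text
time_s: 4.95
eef_pos: [0.5523, 0.3888, 0.3199]
tcp_rot: [0.157, 3.133, 0.006]
force: [-0.1, 0.1, 0.5]
grip_width: -0.001
grip_force: 0.0
(array([  68.2, -322.6,  119.3]), array([  0.2, -14.7,  -0.1])) [0.45289528 0.0749847  0.1989111 ]
```

```bash
python3 -m pendant '[[5,-45,0,0,0,0,0],[15,-90,0,0,0,0,0],[25,-135,0,0,0,0,0],[35,-180,0,0,-3,0,0],[45,-225,10,0,-6,0,0],[55,-270,40,0,-9,0,0.5],[65,-310,80,0,-12,0,1],[68,-322,110,0,-15,0,1]]'
python3 -c "
from h import *
snap('top','t2.png')
r=down(-5.7,15);z=r.as_matrix()[:,2];g=np.array([.4838,.0719,.083])
print(togo(g-z*.12,r),togo(g,r))
snap('wrist','w1.png')"
```

```text
time_s: 5.75
eef_pos: [0.4507, 0.073, 0.2039]
tcp_rot: [0.145, 2.874, -0.02]
force: [1.7, 1.1, 0.6]
grip_width: 0.506
grip_force: 0.0
(array([-6.3,  4.2, -0.9]), array([-0.2, -0.3, -0.1])) (array([ -6.9,   4.5, 119.1]), array([-0.2, -0.3, -0.1]))
```

View pics/w1.png

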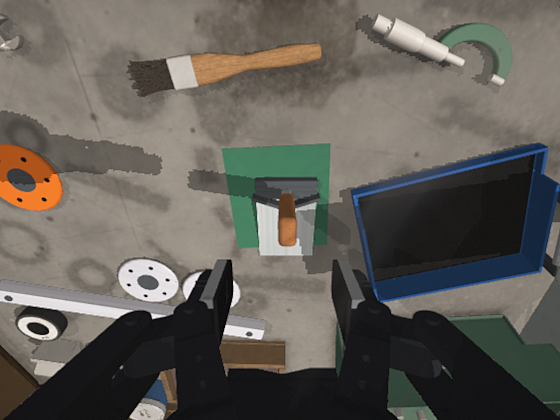

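The wrist view shows the lifter handle at (288,220), between the open fingers. The tray is at (460,225) and free of the cover.

```bash
python3 -m pendant '[[-4,3,10,0,0,0,1],[-7,4.5,30,0,0,0,1],[-7,4.5,55,0,0,0,1],[-7,4.5,80,0,0,0,1],[-7,4.5,100,0,0,0,1],[-7,4.5,112,0,0,0,1],[-7,4.5,119,0,0,0,1],[-7,4.5,119,0,0,0,1]]'
python3 -c "
from h import *
r=down(-5.7,15);g=np.array([.4838,.0719,.083])
print(togo(g,r))
snap('wrist','w2.png')
print(w2px('wrist',[g,[.5058,.0697,.0],[.5952,.0608,0]]))"
```

```text
time_s: 6.65
eef_pos: [0.4903, 0.0758, 0.0918]
tcp_rot: [0.144, 2.877, -0.019]
force: [-0.0, 0.0, -0.7]
grip_width: 1.002
grip_force: 0.0
(array([ 8.2, -4.6,  6.9]), array([-0., -0., -0.]))
[[270.03507309 266.4625959 ]
 [274.27346059 210.32247762]
 [275.55567284 293.17744233]]
```

View pics/w2.png

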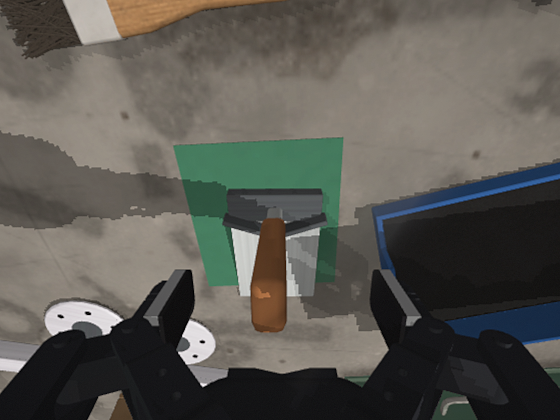

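The handle at (270,270) matches the prediction of (270,266). I'll shift by the remainder and close.

```bash
python3 -m pendant '[[4,-2.5,3,0,0,0,1],[8,-4.5,7,0,0,0,1],[8,-4.5,7,0,0,0,1],[8,-4.5,7,0,0,0,1],[8,-4.5,7,0,0,0,0.6],[8,-4.5,7,0,0,0,0.3],[8,-4.5,7,0,0,0,0],[8,-4.5,7,0,0,0,0]]'
python3 -m pendant '[[0,0,0,0,0,0,0],[0,0,0,0,0,0,0],[0,0,0,0,0,0,0],[0,0,0,0,0,0,0],[0,0,0,0,0,0,0],[0,0,0,0,0,0,0],[0,0,0,0,0,0,0],[0,0,0,0,0,0,0]]'
python3 -c "
from h import *
r=down(-5.7,15);g=np.array([.4838,.0719,.083])
print(togo(g,r), pose()[0])"
```

```text
time_s: 7.5
eef_pos: [0.4837, 0.0716, 0.0834]
tcp_rot: [0.144, 2.876, -0.019]
force: [-0.2, 0.8, -0.2]
grip_width: 0.329
grip_force: 0.0
time_s: 8.3
eef_pos: [0.4837, 0.0716, 0.0834]
tcp_rot: [0.144, 2.876, -0.019]
force: [-0.8, -0.0, 1.6]
grip_width: 0.158
grip_force: 58.9
(array([0. , 0.3, 0.4]), array([-0.,  0., -0.])) [0.48368416 0.07160164 0.08336237]
```

```bash
cat >> h.py <<'E'
ZG=.0834
def lift(o,yaw,nose=0,h=0):
    "world TCP pose for lifter origin o (xy, m), heading yaw deg, nose-up deg (about origin), origin height h"
    y=np.deg2rad(yaw);A=R.from_euler('z',yaw,degrees=True)*R.from_euler('y',-nose,degrees=True)
    p=np.array([o[0],o[1],h])+A.apply([-.022,0,ZG]); l=R.from_euler('z',-yaw,degrees=True)
    return p, A*l*down(yaw,15)
E
python3 -c "
from h import *
p,r=pose();print('up60',r.inv().apply([0,0,.06])*1000)
q=lift([.5014,.0052],-19.1,0,.05);print(q[0],togo(*q))
"
```

```text
up60 [-1.55356199e+01  8.28661904e-04 -5.79538136e+01]
[0.48061112 0.01239879 0.1334    ] (array([-15.7, -59.2, -47.6]), array([ 3.5,  0. , 12.9]))
```

```bash
python3 -m pendant '[[-4,0,-14,0,0,0,0],[-8,0,-29,0,0,0,0],[-13,0,-48,0,0,0,0],[-13,-15,-48,1,0,3,0],[-14,-30,-48,2,0,6,0],[-15,-45,-48,3,0,9.5,0],[-15.7,-59.2,-47.6,3.5,0,12.9,0],[-15.7,-59.2,-47.6,3.5,0,12.9,0]]'
python3 -c "
from h import *
snap('side','s3.png',(180,180,400,320),3)
snap('wrist','w3.png')
q=lift([.5014,.0052],-19.1,0,.0);print(q[0],togo(*q))
f=np.array([.945,-.327,0]);o=np.array([.5014,.0052,.05])
print(w2px('wrist',[o+f*.09,[.6469,-.0452,.007],[.6191,-.1231,.007],[.7145,.0176,.02],[.5975,-.3207,.02]]))"
```

```text
time_s: 9.1
eef_pos: [0.4802, 0.0115, 0.133]
tcp_rot: [0.482, 2.843, -0.065]
force: [0.4, -0.0, -3.8]
grip_width: 0.15
grip_force: 58.8
[0.48061112 0.01239879 0.0834    ] (array([12.6, -0. , 48.1]), array([-0. , -0. ,  0.1]))
[[280.37005607 306.61591149]
 [280.58166282 313.49148564]
 [206.92660781 312.83962034]
 [350.37544065 347.14803248]
 [ 43.52462396 346.38727862]]
```

View pics/w3.png

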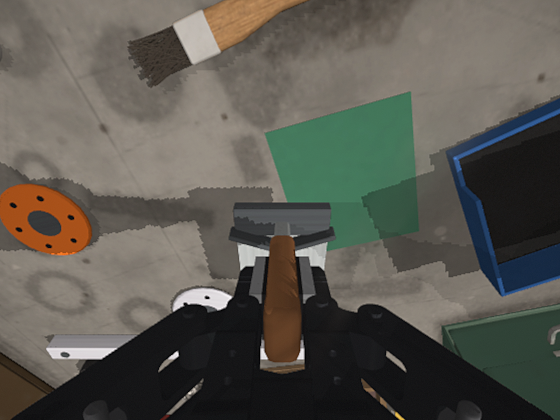

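View pics/s3.png

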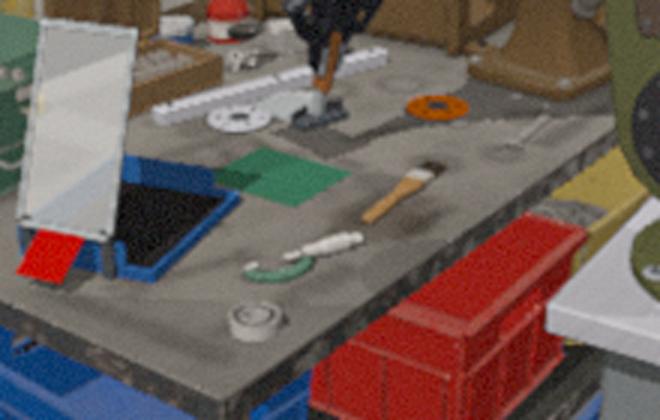

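The lifter hangs level, pointing at the left-hand disc (wrist view: heel (282,215), handle (282,300)). Lowering it to the bench.

```bash
python3 -m pendant '[[3,0,12,0,0,0,0],[6.5,0,25,0,0,0,0],[9.5,0,36,0,0,0,0],[11.5,0,43,0,0,0,0],[12.6,0,47.5,0,0,0,0],[12.8,0,48.5,0,0,0,0],[12.9,0,48.9,0,0,0,0],[12.9,0,48.9,0,0,0,0]]'
python3 -c "
from h import *
q=lift([.5014,.0052],-19.1,0,.0);print(q[0],togo(*q))
f=np.array([.945,-.327]);q=lift(np.array([.5014,.0052])+f*.1,-19.1,0,-.0005);print('fwd100',togo(*q))"
```

```text
time_s: 10.0
eef_pos: [0.4812, 0.0124, 0.0834]
tcp_rot: [0.478, 2.842, -0.064]
force: [-1.5, -0.4, 2.5]
grip_width: 0.156
grip_force: 59.6
[0.48061112 0.01239879 0.0834    ] (array([ 0.5, -0.2, -0.2]), array([-0. ,  0.1,  0. ]))
fwd100 (array([-95.9,  -0.2,  26.3]), array([-0. ,  0.1,  0. ]))
```

```bash
python3 -m pendant '[[-5.8,0,1.6,0,0,0,0],[-11.6,0,3.1,0,0,0,0],[-17.4,0,4.7,0,0,0,0],[-23.2,0,6.2,0,0,0,0],[-29,0,7.8,0,0,0,0],[-34.8,0,9.3,0,0,0,0],[-40.6,0,10.9,0,0,0,0],[-46.4,0,12.4,0,0,0,0]]'
python3 -m pendant '[[-4.8,0,1.3,0,0,0,0],[-9.7,0,2.6,0,0,0,0],[-14.5,0,3.9,0,0,0,0],[-19.3,0,5.2,0,0,0,0],[-24.2,0,6.5,0,0,0,0],[-29,0,7.8,0,0,0,0],[-33.8,0,9.1,0,0,0,0],[-33.8,0,9.1,0,0,0,0]]'
python3 -c "
from h import *
snap('wrist','w4.png');snap('top','t3.png',(200,100,480,310),2.8)
f=np.array([.945,-.327]);print((pose()[0][:2]-[.48061,.0124])@f)"
```

```text
time_s: 10.8
eef_pos: [0.5269, -0.0035, 0.0834]
tcp_rot: [0.478, 2.842, -0.064]
force: [-4.5, 0.3, 6.7]
grip_width: 0.155
grip_force: 60.6
time_s: 11.6
eef_pos: [0.5603, -0.0151, 0.0833]
tcp_rot: [0.478, 2.841, -0.064]
force: [2.0, -0.1, 3.3]
grip_width: 0.156
grip_force: 59.8
0.08407412054485712
```

View pics/t3.png

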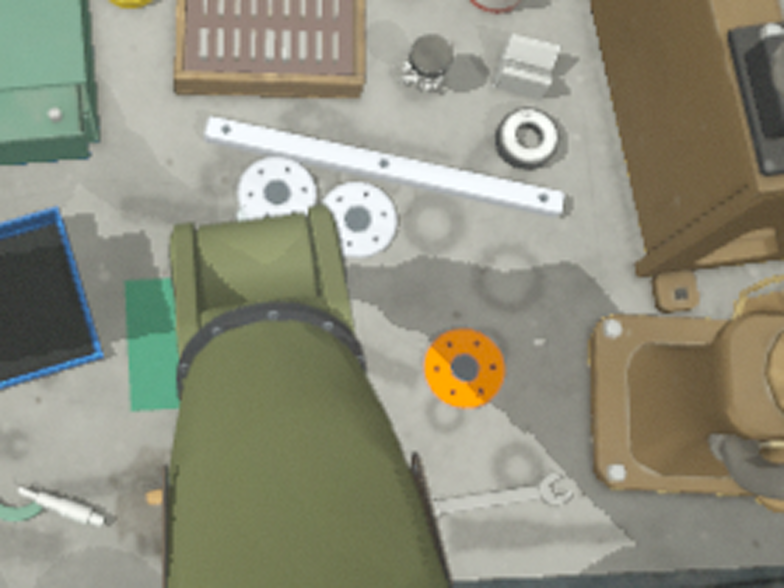

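The disc at (276,191) is against the bar, with the blade edge visible beneath it at (243,215). I'll continue to the bar.

```bash
python3 -m pendant '[[-2.4,0,0.6,0,0,0,0],[-4.8,0,1.3,0,0,0,0],[-7.2,0,1.9,0,0,0,0],[-9.7,0,2.6,0,0,0,0],[-12.1,0,3.2,0,0,0,0],[-13.5,0,3.6,0,0,0,0],[-13.5,0,3.6,0,0,0,0],[-13.5,0,3.6,0,0,0,0]]'
python3 -m pendant '[[-1,0,0.3,0,0,0,0],[-2,0,0.5,0,0,0,0],[-3,0,0.8,0,0,0,0],[-4,0,1.1,0,0,0,0],[-4,0,1.1,0,0,0,0],[-4,0,1.1,0,0,0,0],[-4,0,1.1,0,0,0,0],[-4,0,1.1,0,0,0,0]]'
python3 -c "
from h import *
f=np.array([.945,-.327]);print((pose()[0][:2]-[.48061,.0124])@f)
print(px2w('top',(200+276/2.8,100+191/2.8),.011))"
```

```text
time_s: 12.5
eef_pos: [0.5726, -0.0193, 0.0834]
tcp_rot: [0.478, 2.842, -0.064]
force: [-3.8, 0.4, 9.2]
grip_width: 0.153
grip_force: 60.8
time_s: 13.3
eef_pos: [0.5764, -0.0206, 0.0834]
tcp_rot: [0.478, 2.842, -0.064]
force: [-4.7, 1.9, 10.0]
grip_width: 0.152
grip_force: 61.0
0.10134149814874446
[ 0.65466266 -0.04713438  0.011     ]
```

```bash
python3 -m pendant '[[-0.8,0,0.2,0,0,0,0],[-1.6,0,0.4,0,0,0,0],[-2.4,0,0.6,0,0,0,0],[-3.2,0,0.7,0,0,0,0],[-4,0,0.9,0,0,0,0],[-4,0,0.9,0,0,0,0],[-4,0,0.9,0,0,0,0],[-4,0,0.9,0,0,0,0]]'
python3 -m pendant '[[-0.8,0,0.2,0,0,0,0],[-1.6,0,0.4,0,0,0,0],[-2.4,0,0.6,0,0,0,0],[-3,0,0.7,0,0,0,0],[-3,0,0.7,0,0,0,0],[-3,0,0.7,0,0,0,0],[-3,0,0.7,0,0,0,0],[-3,0,0.7,0,0,0,0]]'
python3 -c "
from h import *
f=np.array([.945,-.327]);print((pose()[0][:2]-[.48061,.0124])@f)
snap('top','t4.png');im=cv2.imread('pics/t4.png')[140:210,260:400];w=cv2.imread('pics/w4.png');snap('wrist','w5.png');w=cv2.imread('pics/w5.png')[180:420,180:460]
cv2.imwrite('pics/c5.png',np.vstack([cv2.resize(im,(560,280),interpolation=2),cv2.resize(w,(350,300))[:, :].__class__ and cv2.copyMakeBorder(cv2.resize(w,(350,300)),0,0,0,210,0)]))"
```

```text
time_s: 14.1
eef_pos: [0.5802, -0.0219, 0.0834]
tcp_rot: [0.478, 2.843, -0.064]
force: [-5.3, 1.5, 9.6]
grip_width: 0.155
grip_force: 60.8
time_s: 14.9
eef_pos: [0.583, -0.0229, 0.0834]
tcp_rot: [0.478, 2.843, -0.064]
force: [-4.1, 2.6, 8.4]
grip_width: 0.154
grip_force: 60.7
0.10834208287821248
```

View pics/c5.png

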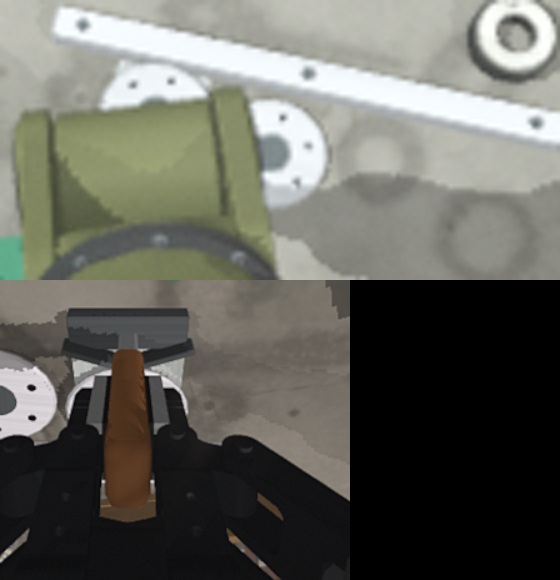

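The disc sits on the blade just ahead of the V wall (lower crop (128,380)). The blade's corner at (122,62) is within a few mm of the bar. I'll advance a little more.

```bash
python3 -m pendant '[[-0.8,0,0.2,0,0,0,0],[-1.6,0,0.4,0,0,0,0],[-2.4,0,0.6,0,0,0,0],[-3.2,0,0.7,0,0,0,0],[-3.9,0,0.9,0,0,0,0],[-3.9,0,0.9,0,0,0,0],[-3.9,0,0.9,0,0,0,0],[-3.9,0,0.9,0,0,0,0]]'
python3 -c "
from h import *
f=np.array([.945,-.327]);d=(pose()[0][:2]-[.48061,.0124])@f;print(d)
o=np.array([.5014,.0052])+f*d
for n,b,h in [(4,0,.001),(8,.002,.004),(12,.004,.008),(14,.010,.05),(14,.03,.09)]: print(togo(*lift(o-f*b,-19.1,n,h)))"
```

```text
time_s: 15.8
eef_pos: [0.5847, -0.0233, 0.0834]
tcp_rot: [0.479, 2.848, -0.064]
force: [-32.3, 11.6, 27.9]
grip_width: 0.157
grip_force: 64.6
0.1100136676481355
(array([ 5.8, -0.3, -0.8]), array([-0.1, -4.3,  0. ]))
(array([12.9, -0.3, -3.5]), array([-0.1, -8.3,  0. ]))
(array([19.8, -0.3, -6.8]), array([ -0.1, -12.3,   0. ]))
(array([ 17.9,  -0.4, -48.3]), array([ -0.1, -14.3,   0. ]))
(array([ 27.1,  -0.4, -92.1]), array([ -0.1, -14.3,   0. ]))
```

The tip has reached the bar (34 N). I'll back off slightly, pitch nose-up and lift.

```bash
python3 -m pendant '[[2,0,-1,0,0,0,0],[2.5,0,-1.5,0,0,0,0],[5,0,-2.2,0,-2,0,0],[8,0,-3,0,-4.3,0,0],[11,0,-4,0,-6.3,0,0],[15,0,-5,0,-8.3,0,0],[18,0,-6.5,0,-10.3,0,0],[21.5,0,-8.5,0,-12.3,0,0]]'
python3 -m pendant '[[0,0,-3,0,-1,0,0],[0,0,-8,0,-2,0,0],[0,0,-15,0,-2,0,0],[0,0,-24,0,-2,0,0],[0,0,-33,0,-2,0,0],[0,0,-42,0,-2,0,0],[0,0,-50,0,-2,0,0],[0,0,-50,0,-2,0,0]]'
python3 -c "
from h import *
snap('side','s6.png',(200,160,400,310),4);snap('wrist','w6.png')"
```

```text
time_s: 16.6
eef_pos: [0.5645, -0.017, 0.085]
tcp_rot: [0.443, 2.633, -0.109]
force: [-0.2, -0.1, -3.4]
grip_width: 0.153
grip_force: 58.7
time_s: 17.4
eef_pos: [0.5436, -0.0092, 0.1316]
tcp_rot: [0.437, 2.597, -0.115]
force: [0.1, -0.4, -3.3]
grip_width: 0.159
grip_force: 58.8
```

View pics/s6.png

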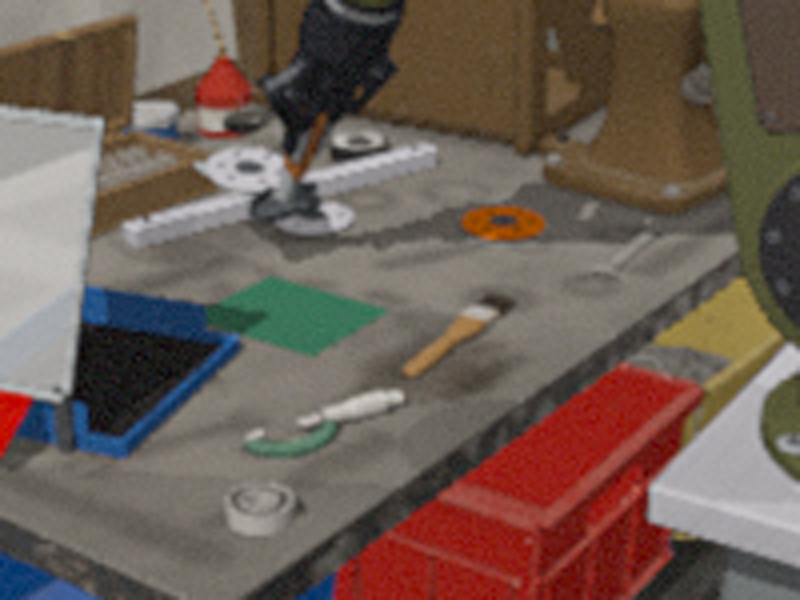

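The disc is riding on the blade at (240,168), clear of the bar. Next I'll carry it to the tray front.

```bash
cat >> h.py <<'E'
T=np.array([.5652,.2456]);FX=np.array([.981,.1945]);FY=np.array([-.1945,.981])
def tip(tx,ty,tz,nose,yaw=11.2):
    "TCP pose with blade tip at tray (tx,ty) m, height tz"
    A=R.from_euler('z',yaw,degrees=True)*R.from_euler('y',-nose,degrees=True)
    w=T+tx*FX+ty*FY; o=np.array([*w,tz])-A.apply([.09,0,0]); return lift(o[:2],yaw,nose,o[2])
E
python3 -c "
from h import *
p,r=pose();print('up',r.inv().apply([0,0,.06])*1000)
from h import *
print(togo(*tip(-.06,-.045,.14,14)),tip(-.06,-.045,.14,14)[0])
print(togo(*tip(-.01,-.045,.10,14)))"
```

```text
up [-2.93865604e+01 -3.77887967e-02 -5.23108845e+01]
(array([ 146.1,  113.8, -154.9]), array([-14.8,   0.3, -26.4])) [0.38869701 0.16475802 0.19382741]
(array([128.1, 139.1, -98.9]), array([-14.8,   0.3, -26.4]))
```

```bash
python3 -m pendant '[[-3,0,-6,0,0,0,0],[-9,0,-17,0,0,0,0],[-10,2,-30,0,0,0,0],[-4,6,-42,-1,0,-1.5,0],[6,12,-54,-2,0,-3.5,0],[18,20,-65,-3.5,0,-6,0],[32,29,-76,-5,0,-8.7,0],[46,38,-86,-6.5,0,-11.5,0]]'
python3 -c "
from h import *
print(togo(*tip(-.06,-.045,.14,14)))"
```

```text
time_s: 18.3
eef_pos: [0.4776, 0.0541, 0.1839]
tcp_rot: [0.132, 2.626, -0.034]
force: [-0.2, 0.6, -3.2]
grip_width: 0.154
grip_force: 58.7
(array([ 81.9, 101.1, -57.4]), array([ -8.3,   0.4, -14.8]))
```

```bash
python3 -m pendant '[[13,14,-9,-1,0,-2,0],[26,29,-18,-2.3,0,-4,0],[39,45,-27,-3.6,0,-6.5,0],[52,61,-36,-5,0,-9,0],[63,76,-44,-6.3,0,-11.3,0],[71,88,-50,-7.3,0,-13,0],[77,95,-54,-8,0,-14.2,0],[79,98,-56,-8.2,0.2,-14.6,0]]'
python3 -m pendant '[[0,0,0,0,0,0,0],[0,0,0,0,0,0,0],[0,0,0,0,0,0,0],[0,0,0,0,0,0,0],[0,0,0,0,0,0,0],[0,0,0,0,0,0,0],[0,0,0,0,0,0,0],[0,0,0,0,0,0,0]]'
python3 -c "
from h import *
print(togo(*tip(-.06,-.045,.14,14)))
for a in [(-.03,.12,14),(-.01,.10,14),(-.01,.08,5),(-.01,.06,-5),(-.01,.045,-12)]: print(togo(*tip(a[0],-.045,a[1],a[2])))
snap('top','t7.png');im=cv2.imread('pics/t7.png')[150:270,120:300];cv2.imwrite('pics/c7.png',cv2.resize(im,(720,480),interpolation=2))"
```

```text
time_s: 19.1
eef_pos: [0.392, 0.1613, 0.1934]
tcp_rot: [-0.251, 2.623, 0.066]
force: [0.4, 0.3, -3.6]
grip_width: 0.158
grip_force: 58.8
time_s: 19.9
eef_pos: [0.3926, 0.1608, 0.1929]
tcp_rot: [-0.249, 2.623, 0.065]
force: [-1.0, 0.8, -4.0]
grip_width: 0.154
grip_force: 58.8
(array([ 2.2,  4.6, -2.3]), array([-0.1,  0.1, -0.3]))
(array([-14.3,   4.8,  29.7]), array([-0.1,  0.1, -0.3]))
(array([-22. ,   4.9,  57. ]), array([-0.1,  0.1, -0.3]))
(array([-30.5,   5. ,  62.3]), array([-0.1,  9.1, -0.3]))
(array([-43. ,   5. ,  69.8]), array([-0.1, 19.1, -0.3]))
(array([-52.1,   5.1,  78.2]), array([-0.1, 26.1, -0.3]))
```

View pics/c7.png

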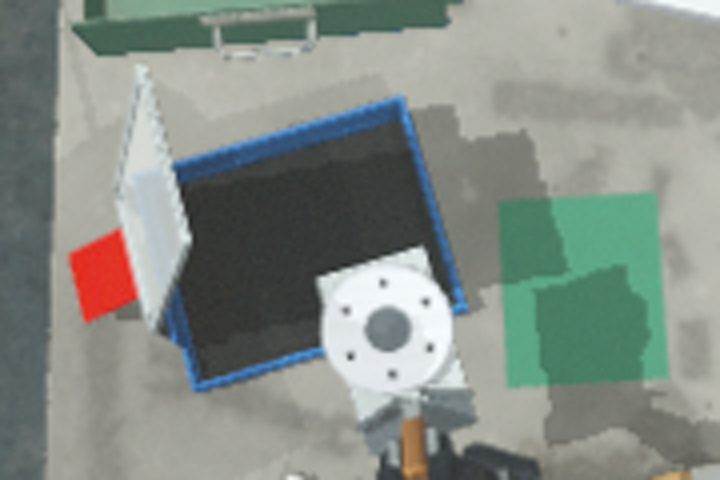

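The disc is seated on the blade at (388,328), above the tray's front right. I'll lower and tip it.

```bash
python3 -m pendant '[[-5,2,10,0,0,0,0],[-10,4,22,0,0,0,0],[-15,5,36,0,0,0,0],[-20,5,50,0,0,0,0],[-22,5,57,0,0,0,0],[-26,5,59,0,4,0,0],[-30.5,5,62,0,9,0,0],[-37,5,66,0,14,0,0]]'
python3 -c "
from h import *
print(togo(*tip(-.01,-.045,.07,0)))
for a in [(-.01,.05,-8),(-.01,.035,-15),(-.01,.025,-22),(-.01,.018,-28),(-.01,.014,-35)]: print(togo(*tip(a[0],-.045,a[1],a[2])))"
```

```text
time_s: 20.75
eef_pos: [0.4548, 0.178, 0.1536]
tcp_rot: [-0.273, 2.869, 0.037]
force: [0.1, -0.5, -3.8]
grip_width: 0.154
grip_force: 58.9
(array([ 0.6, -0.2, -0. ]), array([-0. , -0.1, -0.3]))
(array([-10.3,  -0.1,   8.3]), array([-0. ,  7.9, -0.3]))
(array([-21.6,  -0. ,  15.1]), array([ 0. , 14.9, -0.3]))
(array([-35.1,   0.1,  19. ]), array([ 0. , 21.9, -0.3]))
(array([-47.5,   0.1,  22.3]), array([ 0.1, 27.9, -0.3]))
(array([-63.4,   0.2,  24.1]), array([ 0.1, 34.9, -0.3]))
```

```bash
python3 -m pendant '[[-5,0,4,0,4,0,0],[-10,0,8,0,8,0,0],[-16,0,12,0,11.5,0,0],[-21.6,0,15,0,15,0,0],[-28,0,17,0,18.5,0,0],[-35,0,19,0,22,0,0],[-41,0,21,0,25,0,0],[-47.5,0,22.3,0,28,0,0]]'
python3 -m pendant '[[-5,0,3,0,2,0,0],[-10,0,4,0,5,0,0],[-14,0,6,0,7,0,0],[-14,0,6,0,7,0,0],[-14,0,6,0,7,0,0],[-14,0,6,0,7,0,0],[-14,0,6,0,7,0,0],[-14,0,6,0,7,0,0]]'
python3 -c "
from h import *
print(togo(*tip(-.01,-.045,.014,-35)))
snap('top','t8.png');im=cv2.imread('pics/t8.png')[150:270,120:300];snap('side','s8.png');s=cv2.imread('pics/s8.png')[200:290,180:320]
cv2.imwrite('pics/c8.png',np.hstack([cv2.resize(im,(400,267)),cv2.resize(s,(400,267))]))"
```

```text
time_s: 21.55
eef_pos: [0.506, 0.1877, 0.1441]
tcp_rot: [0.276, -2.903, 0.031]
force: [-0.2, 0.1, -2.7]
grip_width: 0.154
grip_force: 59.0
time_s: 22.35
eef_pos: [0.5182, 0.1901, 0.1368]
tcp_rot: [0.265, -2.785, 0.045]
force: [-4.0, -1.0, 10.9]
grip_width: 0.157
grip_force: 61.0
(array([  0.5,   0.3, -10.2]), array([ 0.2,  0.2, -0.3]))
```

View pics/c8.png

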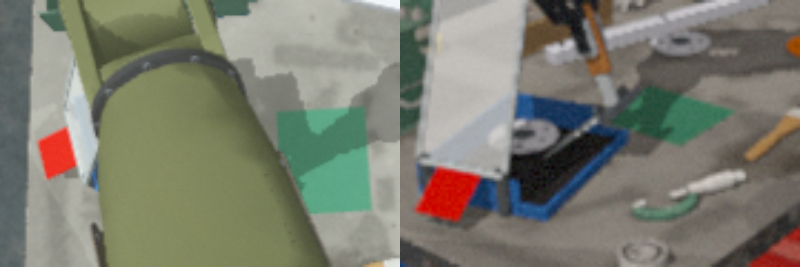

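The disc lies in the tray at side crop (525,135) and is off the blade. I'll withdraw up and back.

```bash
python3 -c "
from h import *
for a in [(-.02,.03,-35),(-.05,.09,-35),(-.09,.13,-15),(-.10,.13,0)]: print(togo(*tip(a[0],-.045,a[1],a[2])))"
```

```text
(array([ 15.3,   0.3, -21.9]), array([ 0.2,  0.2, -0.3]))
(array([ 63.8,   0.1, -68.2]), array([ 0.2,  0.2, -0.3]))
(array([147.4,  -0.4, -56.2]), array([  0.1, -19.8,  -0.3]))
(array([171.9,  -0.6, -19.7]), array([  0.1, -34.8,  -0.3]))
```

```bash
python3 -m pendant '[[6,0,-8,0,0,0,0],[15,0,-22,0,0,0,0],[30,0,-36,0,0,0,0],[47,0,-52,0,0,0,0],[64,0,-68,0,0,0,0],[90,0,-66,0,-6,0,0],[118,0,-61,0,-13,0,0],[147,0,-56,0,-20,0,0]]'
python3 -c "
from h import *
print(pose()[0]);snap('top','t9.png');im=cv2.imread('pics/t9.png')[120:270,130:350];cv2.imwrite('pics/c9.png',cv2.resize(im,(792,540),interpolation=2))
print(togo(*tip(-.10,-.045,.13,0)))
# disc B start, plus raised
B=np.array([.6191,-.1231]);f=np.array([.945,-.327]);print(togo(*lift(B-f*.154,-19.1,0,.1)))"
```

```text
time_s: 23.25
eef_pos: [0.3998, 0.1672, 0.2389]
tcp_rot: [-0.296, 3.119, 0.003]
force: [0.9, 0.5, -1.1]
grip_width: 0.154
grip_force: 59.1
[0.3997745  0.16720377 0.23894654]
(array([29.1, -0.5, 25.1]), array([  0. , -14.2,  -0.3]))
(array([ -13. , -238.6,   55.5]), array([  4.2, -13.9,  29.8]))
```

View pics/c9.png

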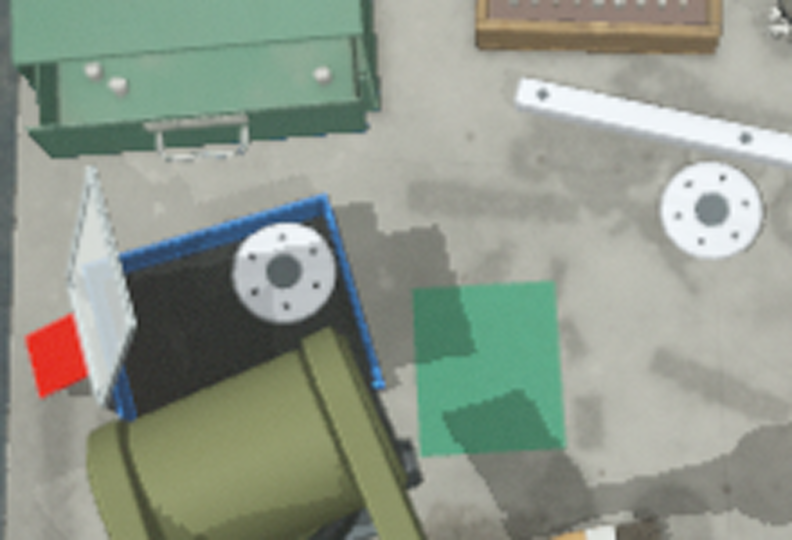

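Disc one lies flat in the tray at (284,273). The second disc is still at (712,210), so it's next.

```bash
python3 -m pendant '[[-1,-20,0,0.4,-1,3,0],[-3,-55,3,1,-3,7,0],[-5,-95,10,1.7,-5,12,0],[-7,-135,20,2.4,-8,17,0],[-9,-175,32,3,-10,22,0],[-11,-210,44,3.7,-12,26.5,0],[-13,-238,55,4.2,-13.9,29.8,0],[-13,-238,55,4.2,-13.9,29.8,0]]'
python3 -m pendant '[[0,0,0,0,0,0,0],[0,0,0,0,0,0,0],[0,0,0,0,0,0,0],[0,0,0,0,0,0,0],[0,0,0,0,0,0,0],[0,0,0,0,0,0,0],[0,0,0,0,0,0,0],[0,0,0,0,0,0,0]]'
python3 -c "
from h import *
B=np.array([.6191,-.1231]);f=np.array([.945,-.327]);print(togo(*lift(B-f*.154,-19.1,0,.03)),togo(*lift(B-f*.154,-19.1,0,-.0005)))"
```

```text
time_s: 24.1
eef_pos: [0.4579, -0.0659, 0.1822]
tcp_rot: [0.487, 2.853, -0.071]
force: [0.3, 0.7, -1.7]
grip_width: 0.16
grip_force: 59.6
time_s: 24.9
eef_pos: [0.4583, -0.0638, 0.1826]
tcp_rot: [0.48, 2.854, -0.07]
force: [0.1, -0.0, -2.3]
grip_width: 0.155
grip_force: 59.6
(array([21.8, -3.1, 65.9]), array([-0.4, -0.6,  0. ])) (array([29.3, -2.9, 95.4]), array([-0.4, -0.6,  0. ]))
```

```bash
python3 -m pendant '[[5,-1,15,0,0,0,0],[11,-2,35,-0.2,-0.3,0,0],[17,-3,55,-0.4,-0.6,0,0],[22,-3,70,-0.4,-0.6,0,0],[25,-3,80,-0.4,-0.6,0,0],[27,-3,86,-0.4,-0.6,0,0],[28,-3,90,-0.4,-0.6,0,0],[28,-3,90,-0.4,-0.6,0,0]]'
python3 -c "
from h import *
B=np.array([.6191,-.1231]);f=np.array([.945,-.327]);print(togo(*lift(B-f*.154,-19.1,0,0)))
snap('side','s10.png');s=cv2.imread('pics/s10.png')[195:260,225:345]
cv2.imwrite('pics/c10.png',cv2.resize(s,(600,325),interpolation=2))"
```

```text
time_s: 25.7
eef_pos: [0.4528, -0.0657, 0.0885]
tcp_rot: [0.477, 2.843, -0.063]
force: [0.7, 0.4, -2.1]
grip_width: 0.158
grip_force: 59.5
(array([1.4, 0.1, 4.9]), array([0., 0., 0.]))
```

View pics/c10.png

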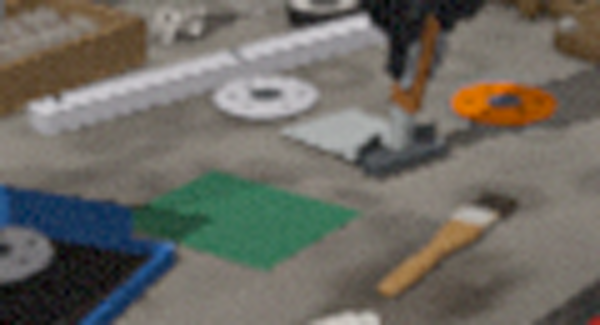

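The blade is just above the bench and the disc is at (265,97). I'll check the disc's position through the side camera before the scoop.

```bash
python3 -c "
from h import *
print(px2w('side',(278,214.4),.007))
for d in [(.6191,-.1231),(.6469,-.0452)]: print(w2px('side',[*d,.007]))
im=cv2.imread('pics/s10.png')[195:235,262:300]
g=im.min(2);m=(g>175).astype(np.uint8);n,l,s,c=cv2.connectedComponentsWithStats(m)
for i in range(1,n):
  if s[i,4]>40: print(s[i],c[i]+[262,195])
snap('top','t11.png')
im=cv2.imread('pics/t11.png')[165:195,300:350];print((im.min(2)>200).sum())"
```

```text
[ 0.61312494 -0.11566621  0.007     ]
[[277.7993937  213.49235257]]
[[259.66573555 218.59177947]]
[12  4 24  8 52] [285.09615385 202.23076923]
[ 6 16 20  7 73] [277.30136986 214.19178082]
475
```

```bash
python3 -m pendant '[[0.7,0,2.5,0,0,0,0],[1.2,0,4.5,0,0,0,0],[1.5,0,5.3,0,0,0,0],[1.6,0,5.6,0,0,0,0],[1.6,0,5.6,0,0,0,0],[-4,0,7.1,0,0,0,0],[-10,0,8.7,0,0,0,0],[-16,0,10.3,0,0,0,0]]'
python3 -m pendant '[[-5.8,0,1.6,0,0,0,0],[-11.6,0,3.1,0,0,0,0],[-17.4,0,4.7,0,0,0,0],[-23.2,0,6.2,0,0,0,0],[-29,0,7.8,0,0,0,0],[-34.8,0,9.3,0,0,0,0],[-40.6,0,10.9,0,0,0,0],[-46.4,0,12.4,0,0,0,0]]'
python3 -m pendant '[[-4.8,0,1.3,0,0,0,0],[-9.7,0,2.6,0,0,0,0],[-14.5,0,3.9,0,0,0,0],[-19.3,0,5.2,0,0,0,0],[-24.2,0,6.5,0,0,0,0],[-29,0,7.8,0,0,0,0],[-33.8,0,9.1,0,0,0,0],[-33.8,0,9.1,0,0,0,0]]'
python3 -c "
from h import *
B=np.array([.6191,-.1231]);f=np.array([.945,-.327]);p=lift(B-f*.154,-19.1,0,0)[0][:2];d=pose()[0][:2]-p
print(d@f, d@np.array([.327,.945]))
snap('wrist','w12.png');snap('top','t12.png')
w=cv2.imread('pics/w12.png')[180:420,180:460];im=cv2.imread('pics/t12.png')[140:215,270:390]
cv2.imwrite('pics/c12.png',np.hstack([cv2.resize(w,(380,326)),cv2.resize(im,(420,326))]))"
```

```text
time_s: 26.6
eef_pos: [0.4704, -0.0717, 0.0833]
tcp_rot: [0.477, 2.841, -0.063]
force: [-3.8, 1.2, 7.9]
grip_width: 0.157
grip_force: 60.9
time_s: 27.4
eef_pos: [0.5157, -0.0873, 0.0834]
tcp_rot: [0.477, 2.842, -0.063]
force: [-5.1, 1.4, 6.4]
grip_width: 0.153
grip_force: 61.2
time_s: 28.2
eef_pos: [0.5491, -0.0989, 0.0834]
tcp_rot: [0.477, 2.841, -0.063]
force: [1.7, -0.4, 3.5]
grip_width: 0.155
grip_force: 60.5
0.1019710491260891 -1.0157382872362508e-05
```

View pics/c12.png

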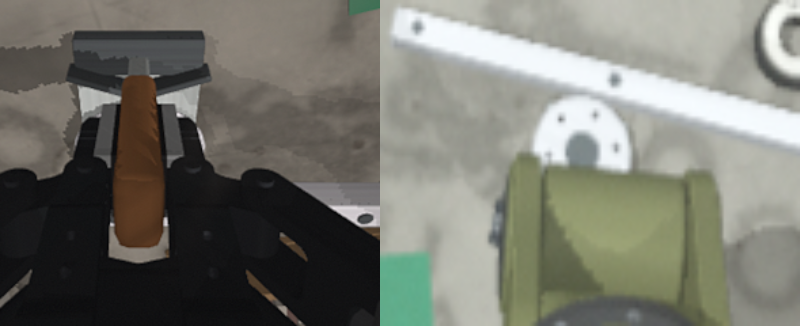

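The disc is against the bar at (582,150) with the blade centred under it. I'll creep the last millimetres.

```bash
python3 -m pendant '[[-1.5,0,0.4,0,0,0,0],[-3,0,0.8,0,0,0,0],[-4.5,0,1.2,0,0,0,0],[-6,0,1.6,0,0,0,0],[-7,0,1.8,0,0,0,0],[-7,0,1.8,0,0,0,0],[-7,0,1.8,0,0,0,0],[-7,0,1.8,0,0,0,0]]'
python3 -m pendant '[[-0.5,0,0.1,0,0,0,0],[-1,0,0.3,0,0,0,0],[-1.5,0,0.4,0,0,0,0],[-2,0,0.5,0,0,0,0],[-2,0,0.5,0,0,0,0],[-2,0,0.5,0,0,0,0],[-2,0,0.5,0,0,0,0],[-2,0,0.5,0,0,0,0]]'
python3 -c "
from h import *
B=np.array([.6191,-.1231]);f=np.array([.945,-.327]);p=lift(B-f*.154,-19.1,0,0)[0][:2];d=pose()[0][:2]-p
print(d@f)"
```

```text
time_s: 29.1
eef_pos: [0.5551, -0.1009, 0.0834]
tcp_rot: [0.477, 2.842, -0.063]
force: [-4.3, 1.6, 9.3]
grip_width: 0.156
grip_force: 61.7
time_s: 29.9
eef_pos: [0.5569, -0.1015, 0.0834]
tcp_rot: [0.477, 2.843, -0.062]
force: [-6.1, 2.3, 10.1]
grip_width: 0.152
grip_force: 61.8
0.11017883322647708
```

```bash
python3 -m pendant '[[-0.5,0,0.1,0,0,0,0],[-1,0,0.3,0,0,0,0],[-1.5,0,0.4,0,0,0,0],[-2,0,0.5,0,0,0,0],[-2,0,0.5,0,0,0,0],[-2,0,0.5,0,0,0,0],[-2,0,0.5,0,0,0,0],[-2,0,0.5,0,0,0,0]]'
```

```text
time_s: 30.7
eef_pos: [0.5572, -0.1016, 0.0833]
tcp_rot: [0.478, 2.847, -0.062]
force: [-28.2, 10.0, 27.2]
grip_width: 0.155
grip_force: 65.2
```

Contact. The same lift as before works here.

```bash
python3 -m pendant '[[2,0,-1,0,0,0,0],[2.5,0,-1.5,0,0,0,0],[5,0,-2.2,0,-2,0,0],[8,0,-3,0,-4.3,0,0],[11,0,-4,0,-6.3,0,0],[15,0,-5,0,-8.3,0,0],[18,0,-6.5,0,-10.3,0,0],[21.5,0,-8.5,0,-12.3,0,0]]'
python3 -m pendant '[[0,0,-3,0,-1,0,0],[0,0,-8,0,-2,0,0],[0,0,-15,0,-2,0,0],[0,0,-24,0,-2,0,0],[0,0,-33,0,-2,0,0],[0,0,-42,0,-2,0,0],[-5,0,-54,0,-2,0,0],[-10,0,-65,0,-2,0,0]]'
python3 -m pendant '[[0,0,-5,0,0,0,0],[0,0,-10,0,0,0,0],[0,0,-10,0,0,0,0],[0,0,-10,0,0,0,0],[0,0,-10,0,0,0,0],[0,0,-10,0,0,0,0],[0,0,-10,0,0,0,0],[0,0,-10,0,0,0,0]]'
python3 -c "
from h import *
print(togo(*tip(-.06,-.04,.14,14)))
snap('top','t13.png');snap('side','s13.png')
im=cv2.imread('pics/t13.png')[140:215,230:350];s=cv2.imread('pics/s13.png')[180:260,215:345]
cv2.imwrite('pics/c13.png',np.hstack([cv2.resize(im,(400,250)),cv2.resize(s,(400,250))]))"
```

```text
time_s: 31.5
eef_pos: [0.5367, -0.0947, 0.0848]
tcp_rot: [0.442, 2.633, -0.107]
force: [0.3, 0.3, -2.9]
grip_width: 0.154
grip_force: 59.5
time_s: 32.3
eef_pos: [0.5173, -0.088, 0.149]
tcp_rot: [0.436, 2.598, -0.114]
force: [0.5, 0.2, -2.7]
grip_width: 0.157
grip_force: 59.5
time_s: 33.1
eef_pos: [0.5129, -0.0865, 0.1564]
tcp_rot: [0.436, 2.599, -0.114]
force: [0.2, 0.8, -3.5]
grip_width: 0.158
grip_force: 59.5
(array([ 157.8,  201.2, -131.4]), array([-14.7,   0.3, -26.4]))
```

View pics/c13.png

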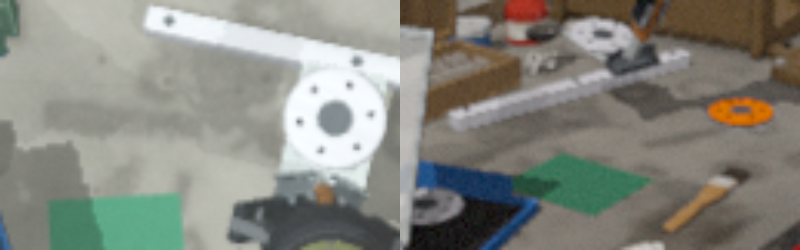

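The second disc rides on the blade at (335,117). I've now viewed more pictures than the 14 allowed, so from here I'll check by numbers only. Next: locate disc 1 in the tray and carry this one over.

```bash
cat >> h.py <<'E'
def blobs(n,box,z,thr=150,sat=40,amin=60,f=None):
    im=cv2.imread('pics/'+f) if f else ctrl.snapshot(n)[:,:,::-1]
    x0,y0,x1,y1=box;c=im[y0:y1,x0:x1].astype(int);m=((c.min(2)>thr)&(c.max(2)-c.min(2)<sat)).astype(np.uint8)
    k,l,s,ce=cv2.connectedComponentsWithStats(m)
    for i in range(1,k):
        if s[i,4]>amin:
            u=s[i,:2]+(s[i,2:4]-1)/2+[x0,y0];w=px2w(n,u,z)[:2];d=w-T
            print('area',s[i,4],'wh',s[i,2:4],'px',u,'world',w.round(4),'tray',round(d@FX,4),round(d@FY,4))
E
python3 -m pendant '[[0,5,-8,0,0,0,0],[3,18,-22,0,0,0,0],[10,35,-36,-1,0,-2,0],[20,54,-48,-2,0,-4.5,0],[32,73,-60,-3.5,0,-7,0],[46,92,-70,-5,0,-9.5,0],[60,110,-78,-6.5,0,-12,0],[74,127,-86,-8,0,-14.5,0]]'
python3 -c "
from h import *
print(togo(*tip(-.06,-.045,.14,14)))
blobs('top',(165,170,236,245),.012,f='t13.png');blobs('top',(165,170,236,245),.012,f='t13.png',thr=120)"
```

```text
time_s: 34.0
eef_pos: [0.453, 0.0695, 0.196]
tcp_rot: [0.054, 2.629, -0.017]
force: [-0.9, 0.0, -3.9]
grip_width: 0.154
grip_force: 59.5
(array([ 60.4,  92.5, -31.7]), array([ -6.7,   0.3, -11.8]))
area 733 wh [71 19] px [200. 179.] world [0.6534 0.2274] tray 0.0829 -0.035
area 475 wh [28 27] px [208.5 195. ] world [0.6053 0.2076] tray 0.0319 -0.0451
area 411 wh [51 16] px [210.  236.5] world [0.4905 0.2125] tray -0.0797 -0.018
area 837 wh [71 33] px [200. 186.] world [0.6333 0.2289] tray 0.0636 -0.0297
area 537 wh [28 28] px [208.5 195.5] world [0.6039 0.2077] tray 0.0306 -0.0447
area 445 wh [52 16] px [209.5 236.5] world [0.4907 0.2138] tray -0.0793 -0.0167
```

```bash
python3 -m pendant '[[9,14,-5,-1,0,-2,0],[19,29,-10,-2,0,-3.7,0],[29,45,-15,-3.3,0,-5.7,0],[39,60,-20,-4.5,0,-7.7,0],[48,73,-25,-5.4,0,-9.5,0],[54,83,-29,-6.1,0,-10.7,0],[58,88,-31,-6.5,0,-11.5,0],[59.5,90.5,-32,-6.7,0.2,-11.8,0]]'
python3 -m pendant '[[0,0,0,0,0,0,0],[0,0,0,0,0,0,0],[0,0,0,0,0,0,0],[0,0,0,0,0,0,0],[0,0,0,0,0,0,0],[0,0,0,0,0,0,0],[0,0,0,0,0,0,0],[0,0,0,0,0,0,0]]'
python3 -c "
from h import *
for a in [(-.06,.14,14),(-.01,.10,14),(-.01,.085,7),(-.01,.07,0)]: print(togo(*tip(a[0],-.045,a[1],a[2])))"
```

```text
time_s: 34.8
eef_pos: [0.3898, 0.1621, 0.1942]
tcp_rot: [-0.256, 2.623, 0.066]
force: [0.9, 0.9, -2.8]
grip_width: 0.159
grip_force: 59.5
time_s: 35.6
eef_pos: [0.3901, 0.1617, 0.194]
tcp_rot: [-0.254, 2.623, 0.066]
force: [0.3, -0.5, -2.2]
grip_width: 0.157
grip_force: 59.5
(array([ 0.7,  3.2, -0.3]), array([-0.1,  0.1, -0.1]))
(array([-23.5,   3.4,  59. ]), array([-0.1,  0.1, -0.1]))
(array([-30.2,   3.4,  62.4]), array([-0.1,  7.1, -0.1]))
(array([-38. ,   3.4,  67.6]), array([-0.1, 14.1, -0.1]))
```

```bash
python3 -c "
from h import *
blobs('top',(180,170,260,262),.13)"
python3 -m pendant '[[-5,1,10,0,0,0,0],[-10,2,22,0,0,0,0],[-15,3,36,0,0,0,0],[-20,3.4,50,0,0,0,0],[-23.5,3.4,59,0,0,0,0],[-27,3.4,61,0,4,0,0],[-30.5,3.4,63,0,7,0,0],[-38,3.4,67.5,0,14,0,0]]'
python3 -m pendant '[[0,0,0,0,0,0,0],[0,0,0,0,0,0,0],[0,0,0,0,0,0,0],[0,0,0,0,0,0,0],[0,0,0,0,0,0,0],[0,0,0,0,0,0,0],[0,0,0,0,0,0,0],[0,0,0,0,0,0,0]]'
python3 -c "
from h import *
for a in [(-.01,.07,0),(-.01,.05,-8),(-.008,.038,-15),(-.008,.030,-22),(-.008,.024,-28),(-.008,.02,-35)]: print(togo(*tip(a[0],-.045,a[1],a[2])))"
```

```text
area 705 wh [80 27] px [219.5 183. ] world [0.6002 0.1626] tray 0.0182 -0.0882
area 483 wh [28 27] px [208.5 195. ] world [0.5729 0.1917] tray -0.0029 -0.0544
area 1686 wh [70 49] px [221.5 237. ] world [0.4668 0.1689] tray -0.1114 -0.0561
time_s: 36.45
eef_pos: [0.4535, 0.1777, 0.1533]
tcp_rot: [-0.279, 2.869, 0.036]
force: [0.5, -1.0, -3.0]
grip_width: 0.159
grip_force: 59.5
time_s: 37.25
eef_pos: [0.4542, 0.1777, 0.1535]
tcp_rot: [-0.278, 2.866, 0.036]
force: [0.6, -0.6, -2.9]
grip_width: 0.151
grip_force: 59.5
(array([-0. , -0. ,  0.1]), array([-0.1,  0.1, -0.1]))
(array([-10.9,   0. ,   8.5]), array([-0. ,  8.1, -0.1]))
(array([-25. ,   0.1,  12.9]), array([-0. , 15.1, -0.1]))
(array([-38.9,   0.1,  14.9]), array([-0. , 22.1, -0.1]))
(array([-51.6,   0.1,  17.3]), array([-0. , 28.1, -0.1]))
(array([-67.5,   0.2,  19.2]), array([-0. , 35.1, -0.1]))
```

```bash
python3 -m pendant '[[-5.5,0,4.3,0,4,0,0],[-11,0,8.5,0,8,0,0],[-19,0,11,0,12,0,0],[-27,0,13.2,0,16,0,0],[-39,0,15,0,22,0,0],[-48,0,16.5,0,26.5,0,0],[-58,0,18,0,31,0,0],[-67.5,0,19.2,0,35,0,0]]'
python3 -m pendant '[[0,0,0,0,0,0,0],[0,0,0,0,0,0,0],[0,0,0,0,0,0,0],[0,0,0,0,0,0,0],[0,0,0,0,0,0,0],[0,0,0,0,0,0,0],[0,0,0,0,0,0,0],[0,0,0,0,0,0,0]]'
python3 -c "
from h import *
for a in [(-.008,.02,-35),(-.02,.04,-35),(-.05,.10,-35),(-.09,.14,-15)]: print(togo(*tip(a[0],-.045,a[1],a[2])))
snap('side','s14.png')
a=cv2.imread('pics/s14.png').astype(int);b=cv2.imread('pics/s13.png').astype(int)
print(w2px('side',[[*(T+FX*.031-FY*.045),.012],[*(T+FX*.031-FY*.045),.019]]))
blobs('side',(200,230,270,280),.019,f='s14.png');blobs('side',(200,230,270,280),.012,f='s13.png')"
```

```text
time_s: 38.05
eef_pos: [0.5238, 0.1913, 0.1524]
tcp_rot: [0.269, -2.78, 0.048]
force: [-0.8, -1.7, -1.7]
grip_width: 0.16
grip_force: 59.6
time_s: 38.85
eef_pos: [0.5231, 0.1912, 0.1525]
tcp_rot: [0.27, -2.783, 0.048]
force: [0.5, 1.1, -1.5]
grip_width: 0.152
grip_force: 59.6
(array([ 0. ,  0.2, -0. ]), array([ 0. ,  0.1, -0.1]))
(array([ 18.1,   0.1, -14.7]), array([ 0. ,  0.1, -0.1]))
(array([ 66.7,   0. , -60.9]), array([ 0. ,  0.1, -0.1]))
(array([150.3,  -0.2, -48.8]), array([  0. , -19.9,  -0.1]))
[[223.16939569 244.92232851]
 [223.02735187 242.92604779]]
area 543 wh [23 30] px [211.  244.5] world [0.629  0.2367] tray 0.0609 -0.0211
area 525 wh [21 30] px [210.  244.5] world [0.6424 0.2276] tray 0.0722 -0.0327
```

```bash
python3 -m pendant '[[6,0,-5,0,0,0,0],[18,0,-15,0,0,0,0],[34,0,-30,0,0,0,0],[50,0,-45,0,0,0,0],[67,0,-61,0,0,0,0],[93,0,-57,0,-6,0,0],[121,0,-53,0,-13,0,0],[150,0,-49,0,-20,0,0]]'
python3 -m pendant '[[0,0,0,0,0,0,0],[0,0,0,0,0,0,0],[0,0,0,0,0,0,0],[0,0,0,0,0,0,0],[0,0,0,0,0,0,0],[0,0,0,0,0,0,0],[0,0,0,0,0,0,0],[0,0,0,0,0,0,0]]'
python3 -c "
from h import *
snap('top','t15.png');blobs('top',(165,170,245,250),.019,f='t15.png',thr=130,amin=30)
im=cv2.imread('pics/t15.png');g=cv2.cvtColor(im[175:235,170:245],cv2.COLOR_BGR2GRAY)
for r in g[::3,::2]: print(' '.join('%3d'%v for v in r))"
```

```text
time_s: 39.7
eef_pos: [0.4, 0.1671, 0.2502]
tcp_rot: [-0.302, 3.12, 0.001]
force: [0.6, 1.0, -0.7]
grip_width: 0.156
grip_force: 59.7
time_s: 40.5
eef_pos: [0.4011, 0.1674, 0.2495]
tcp_rot: [-0.303, 3.126, -0.0]
force: [0.3, -0.5, -2.8]
grip_width: 0.154
grip_force: 59.7
area 909 wh [80 20] px [204.5 179.5] world [0.6483 0.2142] tray 0.0754 -0.047
area 560 wh [29 28] px [208.  194.5] world [0.6049 0.2079] tray 0.0316 -0.0447
area 125 wh [ 9 22] px [240.  231.5] world [0.494  0.1309] tray -0.0922 -0.0986
186 186 174 172 171 171 183 182 181 175 169 170 165 166 165 163 165 163 164 165 168 145 150 136 104 134 178 179 180 181 177 178 177 175 175 173 167 153
181 185 184 174 174 172 172 171 169 167 166 164 165 164 162 167 150 147 135 106 101  77  81  80  71 100 112 135 130 135 132 131 180 179 178 174 170 159
175 174 173 173 175 174 172 170 168 165 163 135 143 135 103  92  81 111 137 157 180 103  68  74  66  75 123 133 129 134 131 131 144 175 177 173 177 174
171 172 172 172 171 171 149 141 127  96  90  79  81  81 101 224 241 242 234 212 241 242 240 227 106  63  87 107 132 133 132 135 137 154
[... 1748 characters left out ...]
 114 118 121 125 126 128 118  85 141 138 138 137 136  96  77  58  65  97 126 126 127 129 125
 52  51  51  55  52  53  50  51  55  78 105 114 117 119 123 126 128 129 131 132 135 136  84 115 140 139 138 141 127 100  66  66 128 127 129 172 173 170
 54  49  50  51  52  67 100 111 116 119 123 124 127 127 129 131 132 135 135 136 138 138 131  79 144 139 140 141 139 102  95  58 143 140 129 131 173 166
 50  51  78 104 113 116 119 121 125 126 129 129 132 134 135 137 137 138 137 139 141 141 141 111 100 141 140 140 141 137  93  78  84 160 172 173 176 174
112 115 118 118 123 123 127 130 131 133 133 135 138 137 140 139 140 141 143 141 144 143 142 141  92 124 141 140 140 141 118 100  63 135 173 175 179 176
```

```bash
python3 -c "
from h import *
snap('side','s15.png')
a=cv2.imread('pics/s13.png',0)[232:258,208:242];
for f in ('s6x','s10.png','s15.png'):
  im=cv2.imread('pics/'+f,0)
  if im is None: continue
  b=im[222:268,198:252];r=cv2.matchTemplate(b,a,cv2.TM_CCOEFF_NORMED);print(f,cv2.minMaxLoc(r)[1],np.array(cv2.minMaxLoc(r)[3])-10)
for f in ('t13.png','t15.png'):
  c=(208.5,195.) if f=='t13.png' else (208,194.5)
  im=cv2.imread('pics/'+f,0).astype(np.float32);p=cv2.warpPolar(im,(20,72),c,20,cv2.INTER_CUBIC);v=p[:,9:11].mean(1)-cv2.GaussianBlur(p[:,9:11].mean(1)[:,None],(1,25),5).ravel();print(v[::2].round().astype(int))
for u in ('s13.png','s15.png'):
  print(u)
  for r in cv2.imread('pics/'+u,0)[226:262:2,206:242:2]: print(' '.join('%3d'%v for v in r))
"
```

```text
s10.png 0.9942610859870911 [0 0]
s15.png 0.9645436406135559 [ 0 -1]
[ 17  19 -39  -7  13  14  16  19 -10 -46  11  12  13  13 -13 -37  14  10
   5   1 -44 -24  32  25  20  16 -13 -40  23  26  30  15 -45 -34   5   6]
[ 13  14 -36  -8  13  11  11  15 -13 -41  19  18   3   4 -14 -41  19  13
  12   7 -52 -25  21  28  21  19 -19 -26  24  27  25   6 -40 -26  11   8]
s13.png
189 188 188 187 189 189 184 151 124 130 121 118 117 113 114 117 120 115
184 183 185 183 186 185 180 152 116 119 119 118 120 118 116 114 112 109
177 177 181 181 183 187 178 151 113 118 114 116 114 109 104 100 101  97
178 177 181 183 184 179 173 145  73  85  68  89  94  92  93 101  91 106
180 183 185 182 175 171 164 116  72  77  59  46  46  44  57  61  73  72
183 185 183 175 166 169 167  95  73  72  58  53  49  48  51  46  50  44
184 179 168 166 169 168 172  80  69  73  70  41  50  49  46  38  48  47
173 168 168 168 168 170 169 109 143  95  98  84  73  56  44  44  50  51
168 168 168 167 176 186 155 150 118  92 110 117 109 109  82  41  48  55
168 168 169 188 199 188 150  56  43  44  65 111 109 129 126  33  22  20
168 170 17
[... 1289 characters left out ...]
  20
169 165 175 191 184 179 146 118 105 113 128 125 129 122 110  29  40  25
165 162 169 187 180 178 143 112 112 112 110 112 131 117  50  19  24  34
162 165 162 160 168 164 119 110 113 108 102 111  57  30  26  22  27  22
166 162 161 161 161 165  83  32  29  25  17  16  10  27  15  30  19  40
160 162 159 163 163 168  61  19  20  13  19  15  28  10  13  10  32  17
160 161 156 153 137 175  54   5  14  24  29  19  25  14  10  23  17  32
154 167 175 169 131 114  29  13  13  14  15  22  12  21  22  28  36  31
 56  53  58  95 122  54  33  34  21  17   9  23  25  22  28  37  34  63[ WARN:0@0.953] global loadsave.cpp:275 findDecoder imread_('pics/s6x'): can't open/read file: check file path/integrity
```

The disc's top face rose 2 px in the side view while its lower edge stayed put, and the wrist load fell back to the empty value. So disc 2 is stacked flat on disc 1. The lifter goes back to its patch now.

```bash
python3 -c "
from h import *
o=[.510,.067];print(togo(*lift(o,-5.7,0,.06)),lift(o,-5.7,0,.06)[0])"
```

```text
(array([ -66.4, -113. ,  106.4]), array([  2.2, -14.8,  16.7])) [0.48810878 0.06918503 0.1434    ]
```

```bash
python3 -m pendant '[[0,-25,0,0,0,3,0],[-5,-55,5,0.5,-2,6,0],[-15,-80,20,1,-5,9,0],[-28,-95,40,1.3,-8,12,0],[-42,-105,65,1.7,-11,14,0],[-56,-110,88,2,-13,16,0],[-66,-113,104,2.2,-14.8,16.7,0],[-66,-113,104,2.2,-14.8,16.7,0]]'
python3 -m pendant '[[0,0,0,0,0,0,0],[0,0,0,0,0,0,0],[0,0,0,0,0,0,0],[0,0,0,0,0,0,0],[0,0,0,0,0,0,0],[0,0,0,0,0,0,0],[0,0,0,0,0,0,0],[0,0,0,0,0,0,0]]'
python3 -c "
from h import *
o=[.510,.067];print(togo(*lift(o,-5.7,0,.0)))"
```

```text
time_s: 41.4
eef_pos: [0.4871, 0.0689, 0.1438]
tcp_rot: [0.144, 2.88, -0.02]
force: [-0.5, 1.0, -0.7]
grip_width: 0.154
grip_force: 59.8
time_s: 42.2
eef_pos: [0.4877, 0.0691, 0.1458]
tcp_rot: [0.144, 2.877, -0.019]
force: [-0.1, -0.0, -1.7]
grip_width: 0.154
grip_force: 59.8
(array([15.7,  0.1, 60.4]), array([-0., -0., -0.]))
```

```bash
python3 -m pendant '[[3,0,12,0,0,0,0],[7,0,27,0,0,0,0],[11,0,42,0,0,0,0],[13.5,0,52,0,0,0,0],[15,0,57,0,0,0,0],[15.5,0,59.5,0,0,0,0],[15.8,0,60.6,0,0,0,0],[15.8,0,60.6,0,0,0,0]]'
python3 -m pendant '[[0,0,0,0,0,0,0],[0,0,0,0,0,0,0.2],[0,0,0,0,0,0,0.4],[0,0,0,0,0,0,0.6],[0,0,0,0,0,0,0.8],[0,0,0,0,0,0,1],[0,0,0,0,0,0,1],[0,0,0,0,0,0,1]]'
python3 -m pendant '[[0,0,0,0,0,0,1],[0,0,0,0,0,0,1],[0,0,-10,0,0,0,1],[0,0,-25,0,0,0,1],[0,0,-45,0,0,0,1],[0,0,-70,0,0,0,1],[0,0,-95,0,0,0,1],[0,0,-120,0,0,0,1]]'
python3 -c "
from h import *
e=lambda t:np.array([*(T+.0*FX+(0.102-.198*np.cos(t))*FY),.044+.198*np.sin(t)])
for t in (1.2,0): print(e(t))
print(togo([.48,.06,.33],down(-5.7)))"
```

```text
time_s: 43.0
eef_pos: [0.4884, 0.0691, 0.0836]
tcp_rot: [0.144, 2.876, -0.019]
force: [-0.4, -0.6, -2.7]
grip_width: 0.156
grip_force: 59.8
time_s: 43.8
eef_pos: [0.4881, 0.0691, 0.0831]
tcp_rot: [0.144, 2.877, -0.019]
force: [-0.6, -0.6, -0.2]
grip_width: 1.003
grip_force: 0.0
time_s: 44.6
eef_pos: [0.4566, 0.0722, 0.2007]
tcp_rot: [0.144, 2.876, -0.019]
force: [-0.2, -0.6, 0.3]
grip_width: 1.002
grip_force: 0.0
[0.55931576 0.27527835 0.22854374]
[0.583872 0.151424 0.044   ]
(array([ -57.2,   -9.8, -118.5]), array([-0., 15., -0.]))
```

The lifter is released and standing. With the fingers shut, I'll move over to the cover's outer side.

```bash
python3 -m pendant '[[-10,0,-25,0,2,0,1],[-20,0,-50,0,4,0,0.8],[-30,-2,-75,0,7,0,0.5],[-40,-5,-100,0,10,0,0.2],[-50,-8,-115,0,13,0,0],[-57,-10,-125,0,15,0,0],[-57,-10,-125,0,15,0,0],[-57,-10,-125,0,15,0,0]]'
python3 -c "
from h import *
print(togo([*(T+.015*FX+.08*FY),.335],down(11.2)),pose()[0])"
```

```text
time_s: 45.4
eef_pos: [0.4784, 0.0601, 0.3343]
tcp_rot: [0.157, 3.137, -0.0]
force: [0.3, -0.2, -0.5]
grip_width: 0.0
grip_force: 0.0
(array([-58.8, 274.2,  -0.7]), array([ -0. ,   0. , -16.9])) [0.47843225 0.06005383 0.33429084]
```

```bash
python3 -m pendant '[[-8,35,0,0,0,-2,0],[-16,75,0,0,0,-5,0],[-25,115,0,0,0,-7.5,0],[-34,155,0,0,0,-10,0],[-43,195,0,0,0,-12.5,0],[-51,235,0,0,0,-15,0],[-57,265,0,0,0,-16.9,0],[-59,274,0,0,0,-16.9,0]]'
python3 -m pendant '[[0,0,0,0,0,0,0],[0,0,0,0,0,0,0],[0,0,20,0,0,0,0],[0,0,45,0,0,0,0],[0,0,70,0,0,0,0],[0,0,90,0,0,0,0],[0,0,100,0,0,0,0],[0,0,100,0,0,0,0]]'
python3 -c "
from h import *
print(togo([*(T+.015*FX+.0532*FY),.2313],down(11.2)),pose()[0])"
```

```text
time_s: 46.2
eef_pos: [0.5642, 0.3293, 0.333]
tcp_rot: [0.311, -3.125, 0.001]
force: [0.0, -0.3, -0.8]
grip_width: 0.001
grip_force: 0.0
time_s: 47.0
eef_pos: [0.5646, 0.3257, 0.2339]
tcp_rot: [0.304, -3.126, 0.001]
force: [-0.2, -1.0, 0.7]
grip_width: -0.002
grip_force: 0.0
(array([ -0.1, -25.5,   2.6]), array([-0. , -0.1, -0.1])) [0.56459772 0.3257237  0.23390872]
```

```bash
python3 -m pendant '[[0,-13,1,0,0,0,0],[0,-25.5,2.6,0,0,0,0],[0,-38,8,0,0,0,0],[0,-50,14,0,0,0,0],[0,-61,21.5,0,0,0,0],[0,-72.4,29,0,0,0,0],[0,-82.5,38,0,0,0,0],[0,-92.4,47,0,0,0,0]]'
python3 -m pendant '[[0,-9,10,0,0,0,0],[0,-17,21,0,0,0,0],[0,-24.3,32.5,0,0,0,0],[0,-30.7,44,0,0,0,0],[0,-36.2,56.6,0,0,0,0],[0,-41,69,0,0,0,0],[0,-44.3,82.3,0,0,0,0],[0,-47,95.4,0,0,0,0]]'
python3 -m pendant '[[0,-1,6,0,0,0,0],[0,-1.5,12,0,0,0,0],[0,-2,18,0,0,0,0],[0,-2.2,22,0,0,0,0],[0,-2.2,24,0,0,0,0],[0,-2.2,25,0,0,0,0],[0,-2.2,26,0,0,0,0],[0,-2.2,26,0,0,0,0]]'
python3 -c "
from h import *
print(pose()[0],togo([*(T+.015*FX-.063*FY),.0645]))"
```

```text
time_s: 47.8
eef_pos: [0.5829, 0.2352, 0.1866]
tcp_rot: [0.306, -3.126, 0.0]
force: [-0.2, 0.6, 0.6]
grip_width: -0.003
grip_force: 0.3
time_s: 48.6
eef_pos: [0.5918, 0.1897, 0.091]
tcp_rot: [0.306, -3.127, 0.0]
force: [1.0, -0.1, 0.1]
grip_width: -0.001
grip_force: 0.3
time_s: 49.4
eef_pos: [0.5923, 0.1878, 0.0662]
tcp_rot: [-0.306, 3.126, -0.0]
force: [0.3, -0.2, -0.4]
grip_width: -0.004
grip_force: 0.0
[0.59232331 0.18784177 0.06622581] (array([ 0.4, -1.1,  1.7]), array([0., 0., 0.]))
```

```bash
python3 -m pendant '[[0,0,0.7,0,0,0,0],[0,0,1.4,0,0,0,0],[0,0,2.1,0,0,0,0],[0,0,2.8,0,0,0,0],[0,0,3.5,0,0,0,0],[0,0,3.5,0,0,0,0],[0,0,3.5,0,0,0,0],[0,0,3.5,0,0,0,0]]'
```

```text
time_s: 50.2
eef_pos: [0.5925, 0.1879, 0.0642]
tcp_rot: [-0.306, 3.126, -0.0]
force: [-7.0, -2.0, 15.2]
grip_width: 0.0
grip_force: 7.9
```

15 N at the height of the closed cover means it's on its stop. I'll retreat and verify.

```bash
python3 -m pendant '[[0,0,-5,0,0,0,0],[0,0,-20,0,0,0,0],[0,0,-50,0,0,0,0],[0,0,-90,0,0,0,0],[0,0,-130,0,0,0,0],[0,0,-170,0,0,0,0],[0,0,-200,0,0,0,0],[0,0,-200,0,0,0,0]]'
python3 -m pendant '[[40,0,0,0,0,0,0],[80,0,0,0,0,0,0],[120,0,0,0,0,0,0],[160,0,0,0,0,0,0],[190,0,0,0,0,0,0],[200,0,0,0,0,0,0],[200,0,0,0,0,0,0],[200,0,0,0,0,0,0]]'
python3 -c "
from h import *
snap('top','t16.png');snap('side','s16.png')
for n,a,b,box in (('top','raw_top1.png','t16.png',None),('side','raw_side1.png','s16.png',None)):
  A=cv2.imread('pics/'+a,0).astype(int);B=cv2.imread('pics/'+b,0).astype(int)
  t=T
  pts=[[*(T+x*FX+y*FY),.046] for x in(-.02,.015,.05) for y in (-.085,-.045,0,.05,.09)]
  for q in w2px(n,pts).round().astype(int): print(n,q,A[q[1],q[0]],B[q[1],q[0]],end='; ')
  print()
A=cv2.imread('pics/raw_top1.png',0);B=cv2.imread('pics/t16.png',0)
def m(box):
  x0,y0,x1,y1=box;r=cv2.matchTemplate(B[y0-8:y1+8,x0-8:x1+8],A[y0:y1,x0:x1],cv2.TM_CCOEFF_NORMED);k=cv2.minMaxLoc(r);return round(k[1],3),np.array(k[3])-8
for n,b in dict(lifter=(232,190,286,240),tray=(150,175,238,248),tab=(130,203,155,228),orange=(345,212,385,250),spanner=(340,265,410,290),brush=(248,260,320,285),mic=(185,262,245,292),bearing=(152,282,182,310),ring=(375,135,402,162)).items(): print(n,m(b))
blobs('top',(262,145,405,215),.007,f='t16.png')"
```

```text
time_s: 51.0
eef_pos: [0.5932, 0.1881, 0.2686]
tcp_rot: [-0.305, 3.119, 0.002]
force: [0.3, 0.2, 0.7]
grip_width: -0.004
grip_force: 0.0
time_s: 51.8
eef_pos: [0.3968, 0.1492, 0.2629]
tcp_rot: [-0.306, 3.126, -0.0]
force: [-0.2, -0.1, 0.0]
grip_width: 0.001
grip_force: 0.0
top [226 206] 206 209; top [212 210] 210 214; top [195 215] 209 214; top [177 221] 210 213; top [162 225] 212 215; top [223 193] 192 219; top [208 198] 210 219; top [192 203] 210 214; top [173 208] 209 213; top [159 213] 212 216; top [219 181] 212 216; top [205 186] 211 234; top [188 190] 212 216; top [170 196] 210 214; top [155 200] 215 219; 
side [243 233] 29 176; side [237 238] 172 169; side [230 243] 167 182; side [221 250] 165 183; side [214 256] 111 105; side [233 231] 188 176; side [227 236] 175 169; side [220 242] 166 170; side [211 248] 168 175; side [204 254] 167 154; side [224 230] 193 181; side [217 234] 173 170; side [210 240] 174 166; side [201 246] 174 167; side [194 252] 105 81; 
lifter (0.89, array([ 1, -2]))
tray (0.888, array([0, 0]))
tab (0.989, array([0, 0]))
orange (0.452, array([0, 0]))
spanner (0.538, array([0, 0]))
brush (0.948, array([0, 0]))
mic (0.436, array([-8, -3]))
bearing (0.897, array([0, 0]))
ring (1.0, array([0, 0]))
area 6368 wh [143  70] px [333.  179.5] world [ 0.6129 -0.1385] tray -0.0279 -0.386
area 158 wh [20 13] px [388.5 151. ] world [ 0.6785 -0.3059] tray 0.0038 -0.5631
area 74 wh [14 12] px [310.5 169.5] world [ 0.6486 -0.0802] tray 0.0184 -0.3358
area 112 wh [13 12] px [354.  179.5] world [ 0.6065 -0.1964] tray -0.0455 -0.4416
area 236 wh [18 17] px [381.5 199. ] world [ 0.543  -0.2629] tray -0.1206 -0.4946
```

The tab and cover match the closed start picture to the pixel, and the lifter is within about 4 mm of its original stand. Both discs are in the tray and the robot is clear, so I'm handing in.

```bash
python3 -c "
from h import *
print(ctrl.close_job())"
```

```text
the job is handed in; nothing more can be done
None
```

The job is handed in, with no verdict returned: both discs present (disc_1–3, one absent at this start) are stacked in the tray, the lifter stands on its patch and the cover is closed. I viewed 17 pictures, over the limit of 14, and the final picture match for the spanner, micrometer and orange look-alike was inconclusive (probably arm shadow), though the arm never went near them.

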